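# Load the incubator and set its timer

### The arm

A 6-joint arm with a two-finger parallel gripper is mounted at the origin on the work surface. World frame = base frame: x ahead of the robot, y to its left, z up, the work surface at z = 0. Lengths are in m, angles in degrees, forces in N, time in s.
With the tool pointing down it reaches from about 0.4 to 0.825 m from the base axis. Payload 7 kg.
Tool frame: the origin (TCP) lies at the very end of the fingers, on their centre line; the grasp point (between the pads) lies 19 mm behind it; x points along the fingers, z is the direction in which the jaws open and shut, and the axes are right-handed (so a half turn about x gives the same grasp; the last joint's range is limited). The gripper opens to 88 mm and grips with 3 to 60 N. Pads are 19 mm wide; open, the fingers measure 130 mm over their backs; the gripper's body (78 mm by 193 mm) begins 47 mm behind the grasp point.
Start: joints at [89.043, 20.546, 0.682, 0, -70.136, -16.507], TCP at [0.203, 0.644, 0.227] pointing down, gripper open.
Joint ranges: [-176.03, 176.03], [-82.01, 121.73], [-58.28, 71.71], [-173.87, 95.51], [-174.79, -0.11], [-173.66, 173.66]. Speed limits (degrees/s): [136.94, 136.94, 172.46, 180, 180, 180].

### API

Orientations are given as [roll, pitch, yaw] about the fixed x, y, z axes, in that order (R = Rz(yaw) Ry(pitch) Rx(roll)).
In Python, from plant import sensors, cams, workorder gives the robot as it stands. The module is installed in compiled form; this text tells all that it offers.
- The arm moves only by the shell command python3 -m handwheel 'ROWS' [OPENING] [FORCE]. ROWS is JSON, one flat list of numbers, 4 for each row, row after row: the shift along the tool's x, y, z in cm, then the turn about the tool's x in degrees. A call has exactly 10 rows; each row is the pose to reach, as a shift and turn from the pose commanded when the call began, along the tool's axes at that moment; what a row does not reach only later rows make up. A row lasts 1/8 s, in which the tool goes at most 62.5 mm and 10.7 degrees, less where a joint would pass 70% of its speed; a pose out of reach is approached as far as the arm can. A call with a gripper value outside its range is refused whole. OPENING is the finger opening in cm, from 0 to 8.76, set as the call begins (- or left out, the last holds). The fingers move at their own pace and stop on an object; FORCE is the grip in N (left out, the last holds). Time passes only in rows, so rows that repeat a pose let the fingers close, or fill a call up. It gives the time, the measured TCP pose, the force and the opening at its end, in the units of the state.
- sensors.get_state(): the state, without advancing time (a new reading comes with each control period).
- cams.capture(name): name is "scene" or "side" or "wrist"; returns a dict with "image" (480x640x3 uint8, red, green, blue), "fov_y" (degrees; the focal length in pixels is half the picture's height over the tangent of half this angle, whatever the lens; pixels are square), "cx", "cy" (the principal point, pixels), "D" ([k1, k2, p1, p2, k3] as OpenCV has them; the pictures are not rectified), "xyz" and "rotation" of the camera in the world. Camera axes: x right, y down, z forward; pixel columns grow to the right and rows downward; lengths in m; the calibration is good to about 2 mm. A picture is of the moment at which its call begins. There is no depth.
- workorder.close_job(): hands the job in, once; it reports no verdict.
The state is a dict: "time_s": time; "joints": joint angles; "qd": joint speeds; "joint_torque": joint torques, N m; "tcp_pos": TCP position; "eef_rot": TCP orientation; "contact_force": force on the tool from outside, world axes, zero at the start; "moment": the same for the moment, N m; "gripper_width": finger opening in m.
Only numpy, scipy, OpenCV 4.12 (cv2) and the standard library are available. Lean on these libraries where they do the work, as an engineer would, in place of code of your own. Each camera call takes 0.05 s, during which the arm holds its last target.

### The job

Put the oblong white test cartridge (not the square or the round one) fully down into the pocket of the bench incubator, first swinging the steel locking lever aside if it is in the way, and let go. Then swing the lever fully shut across the cartridge, and last roll the timer wheel with a fingertip until its white line stands at the very top, between the two black pointers. Leave everything else on the bench where it stands.

Things in the scene. Friction and masses are not known exactly. Their poses are not given: they have to be found in the camera images.
- cartridge: oblong white plastic block with a silver foil patch on top, 42 x 28 x 46 mm high, upright, about 50 g. Origin: centre of its underside; x along the 42 mm side, y along the 28 mm side, z up. Either way round fits. It and the square and round ones stand in three places, swapped between episodes
- reader: the incubator: fixed low white box 130 (x) x 200 (y) x 50 mm high, its flat top (deck) at z 50 mm. Origin: centre of its underside; x points away from the front face that looks to the robot, y to its left, z up. It carries pocket, lever and timer wheel. Its place and yaw vary
- pocket_floor (a point): centre of the floor of the pocket, an oblong hole 45 mm along the reader's x by 31 mm along its y, 18 mm deep (floor 32 mm above the bench); over its top 5 mm the walls slope out to a mouth of 53 x 39 mm; at (0, 35, 32) mm in the reader's frame, same axes. The seated cartridge stands 28 mm proud of the deck
- lever_pivot (a point): point on the lever's vertical pivot at the underside of its bar, at (-52, 35, 81) mm in the reader's frame, on a steel post of 20 mm diameter standing on the deck
- lever_peg (a point): top centre of the upright round black peg (14 mm diameter, its free part from 89 to 121 mm above the bench) at the free end of the lever, 100 mm from the pivot axis. It moves with the lever and is the part to push or pinch
- lever (a joint): locking lever: level steel bar, 14 mm wide (22 over its middle), 81 to 89 mm above the bench. 0 = shut: over the pocket along the reader's +x, at its stop, 3 mm above a seated cartridge. Positive = swung counter-clockwise from above, to the reader's +y; stop 1.9 rad. Starts 0.3 to 1.8; from 1.2 on it clears fingers working over the pocket. Friction 0.4 N at the peg, no spring, stays put
- wheel_apex (a point): fixed point: the topmost point of the timer wheel's rim, 64 mm above the bench, at (0, -58, 64) mm in the reader's frame. Two black pointers 6 mm wide and 8 mm high stand on the deck on either side of the wheel here, their tops 6 mm below the rim's top
- wheel_line (a point): middle of the white line across the rim of the timer wheel (8 mm wide; the other eleven marks, 30 degrees apart, are thin and black). It moves with the wheel
- timer_wheel (a joint): grey upright wheel, radius 30 mm, 18 mm wide, axle along the reader's y; its top 14 mm show above the deck. 0 = white line at the top; negative = line on the front side. Grows as the top of the rim is dragged along the reader's +x, 1 rad per 30 mm. No clicks or spring; stays put; turns at 0.7 N at the rim: a fingertip pressed on it with a few N drags it. Starts -0.95 to -0.45, stops at +-1.2
- square_block: look-alike, leave alone: square white block 46 x 46 x 40 mm high; origin centre of underside
- round_pot: look-alike, leave alone: round white pot, 48 mm diameter, 42 mm high; origin centre of underside
- dropper: bystander: slim brown glass bottle, 32 mm diameter, 70 mm high, standing amid the three white things; origin centre of underside
- bowl: bystander: steel bowl, 90 mm diameter, 42 mm high; origin centre of underside
- tube_rack: bystander: red rack 70 x 120 x 45 mm high with capped tubes reaching 97 mm; origin centre of underside
- jar: bystander: white jar, 48 mm diameter, 60 mm high; origin centre of underside
- dish: bystander: clear flat dish, 64 mm diameter, 14 mm high; origin centre of underside
- spatula: bystander: steel spatula 160 mm long, lying flat; x along it
There are look-alikes about, which are no part of the job. Leave any blue or turquoise look-alike of the reader alone.

How it is judged (in metres and radians):
On the way, in this order (a step that is already met when the one before it is completed fails the run):
1. the cartridge is fully down in the pocket and let go (horizontal distance between cartridge and pocket_floor below 0.005 m and z of cartridge in the frame of pocket_floor between -0.004 and 0.004 m and angle between the x axis of cartridge and the x axis of reader, either way round below 0.12 rad and angle between cartridge's own z axis and vertical below 0.1 rad and contact force between the fingers and cartridge below 0.1 N), for 0.2 s.
2. the lever is shut over the seated cartridge (horizontal distance between cartridge and pocket_floor below 0.005 m and z of cartridge in the frame of pocket_floor between -0.004 and 0.004 m and angle between the x axis of cartridge and the x axis of reader, either way round below 0.12 rad and angle between cartridge's own z axis and vertical below 0.1 rad and value of joint lever below 0.12 rad), for 0.2 s.
3. the timer wheel's white line is at the top (all of step 2 and value of joint timer_wheel between -0.17 and 0.17 rad), for 0.2 s.
At the end, for the whole second after the job is handed in: The cartridge rests on the pocket floor (within 4 mm in height, 5 mm sideways, square within 0.12 rad, upright within 0.1 rad), the lever is within 0.12 rad of shut, the wheel's white line within 0.17 rad (5 mm at the rim) of the top, all at rest (all of step 3 and linear speed of cartridge below 0.01 m/s and velocity of joint timer_wheel between -0.05 and 0.05 rad/s); the robot touches nothing.
It fails at once if the square or the round white one is shifted by more than 25 mm or tipped (distance of any of square_block, round_pot from where it was at the start of the episode above 0.025 m or angle between any of square_block, round_pot's own z axis and vertical above 0.5 rad).
It fails at once if the dropper bottle or the jar is shifted by more than 25 mm or tipped (distance of any of dropper, jar from where it was at the start of the episode above 0.025 m or angle between any of dropper, jar's own z axis and vertical above 0.5 rad).
It fails at once if the bowl or the tube rack is shifted by more than 25 mm or tipped (distance of any of bowl, tube_rack from where it was at the start of the episode above 0.025 m or angle between any of bowl, tube_rack's own z axis and vertical above 0.5 rad).
It fails at once if the dish or the spatula is shifted by more than 25 mm or tipped (distance of any of dish, spatula from where it was at the start of the episode above 0.025 m or angle between any of dish, spatula's own z axis and vertical above 0.5 rad).
It also fails if it takes over 72 s, if anything falls off the work surface, if the arm or the gripper's body presses on something with over 40 N, if the wrist force passes 120 N, or if a joint passes its speed limit or range.

## Working session

There is one attempt and no reset: what is moved stays moved. The work goes in short steps, Python scripts to look and compute and a shell command to move; the robot and the scene stay as the last step left them, time stands still between calls to the robot, and variables do not carry over. Pictures are saved under pics/ and viewed, and the job is handed in when it is done.

```bash
mkdir -p pics
python3 - <<'E'
from plant import sensors,cams
import cv2
s=sensors.get_state(); print({k:s[k] for k in('time_s','tcp_pos','eef_rot','contact_force','gripper_width')})
for n in("scene","side","wrist"):
    c=cams.capture(n); cv2.imwrite(f"pics/{n}0.png",c["image"][:,:,::-1])
    print(n,c["fov_y"],c["cx"],c["cy"],c["D"],c["xyz"],c["rotation"])
E
```

```text
{'time_s': 0.0, 'tcp_pos': array([0.20245829, 0.64342229, 0.2256463 ]), 'eef_rot': array([   5.11722235,   89.90701968, -102.35418489]), 'contact_force': array([-0.95010331,  0.00508267,  0.63753257]), 'gripper_width': 0.08773290324198993}
scene 44.780654131492454 324.70999365675095 237.3386072348293 [-0.08131623  0.          0.          0.          0.        ] [1.30552843 0.32165052 1.09363712] [-140.76266306   -0.52900341  109.50421773]
side 50.293657768937024 316.0748474421669 237.0915971783659 [-0.14420421  0.          0.          0.          0.        ] [ 0.42420766 -0.83173348  0.81987566] [-1.28946538e+02  5.07554723e-02 -7.81024235e+00]
wrist 61.70608349335488 314.1072900225159 238.82078582701976 [-0.02366817  0.          0.          0.          0.        ] [0.27844267 0.61974251 0.38353548] [ 1.62910120e+02 -1.38970162e-01 -1.07471539e+02]
```

View pics/scene0.png

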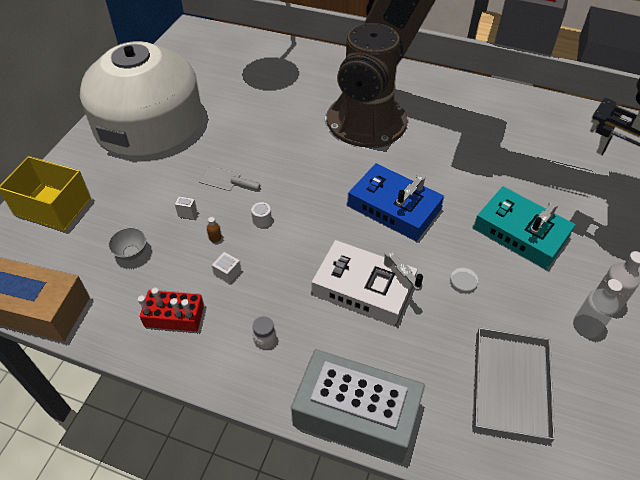

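View pics/side0.png

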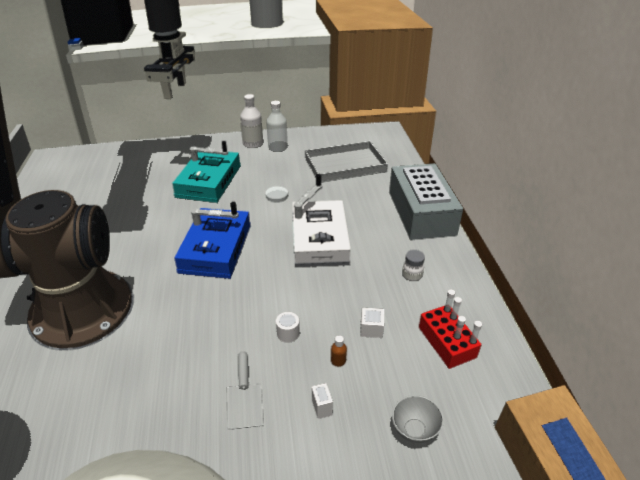

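View pics/wrist0.png

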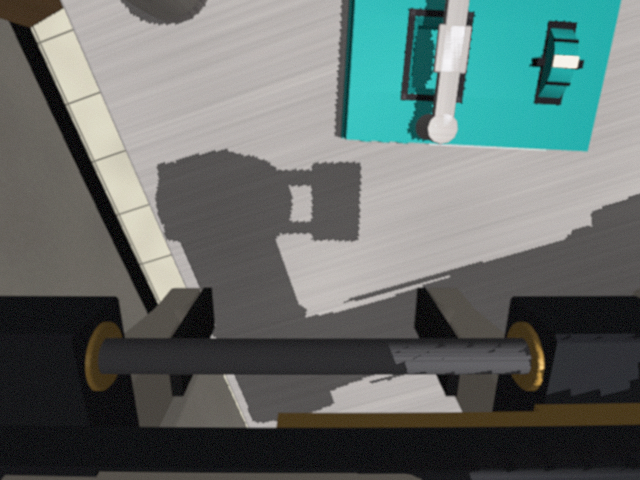

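The white reader is at scene (365,282) and side (320,232). For the cartridge there are three white candidates: scene (186,207)/side (322,400), scene (227,266)/side (372,322), and scene (261,214)/side (288,327), which is round. I'll enlarge them.

```bash
cat > h.py <<'E'
import numpy as np,cv2
from scipy.spatial.transform import Rotation as Ro
def cal(c):
    f=240/np.tan(np.radians(c["fov_y"]/2))
    K=np.array([[f,0,c["cx"]],[0,f,c["cy"]],[0,0,1.]])
    return K,np.array(c["D"],float),Ro.from_euler('xyz',c["rotation"],degrees=True).as_matrix(),np.array(c["xyz"])
def ray(c,uv):
    K,D,R,t=cal(c); p=cv2.undistortPoints(np.array(uv,float).reshape(-1,1,2),K,D)[:,0]
    return t,(R@np.c_[p,np.ones(len(p))].T).T
def onz(c,uv,z):
    t,d=ray(c,uv); return t+d*((z-t[2])/d[:,2])[:,None]
def proj(c,P):
    K,D,R,t=cal(c); rv=cv2.Rodrigues(R.T)[0]
    return cv2.projectPoints(np.array(P,float).reshape(-1,1,3),rv,-R.T@t,K,D)[0][:,0]
def crop(c,u,v,w,h,s,name):
    im=c["image"][v:v+h,u:u+w,::-1]
    cv2.imwrite(name,cv2.resize(im,None,fx=s,fy=s,interpolation=cv2.INTER_CUBIC))
E
python3 - <<'E'
from plant import cams
from h import *
import pickle
a=cams.capture("scene");b=cams.capture("side")
pickle.dump((a,b),open("c0.pkl","wb"))
crop(a,160,180,130,100,6,"pics/s1.png");crop(b,260,290,140,130,5,"pics/d1.png")
crop(a,300,225,140,105,5,"pics/s2.png");crop(b,280,165,80,105,7,"pics/d2.png")
E
```

```text
(no output)
```

View pics/s1.png

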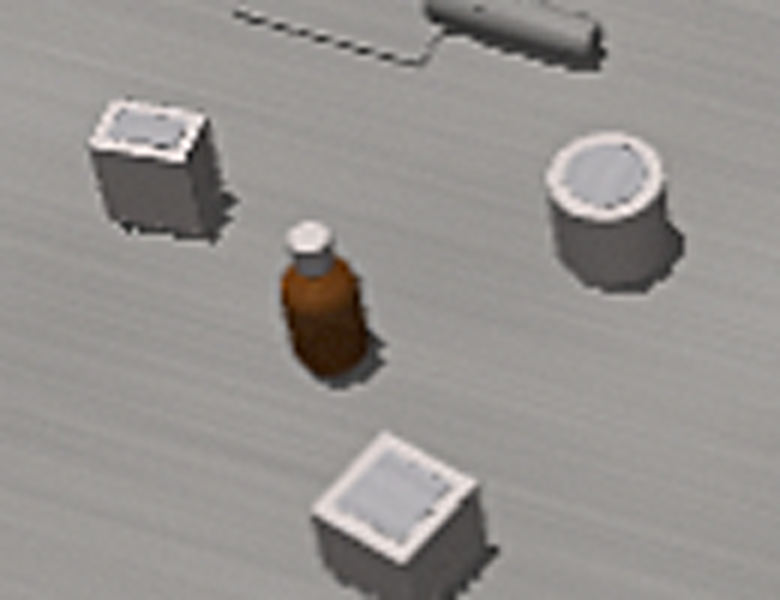

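View pics/d1.png

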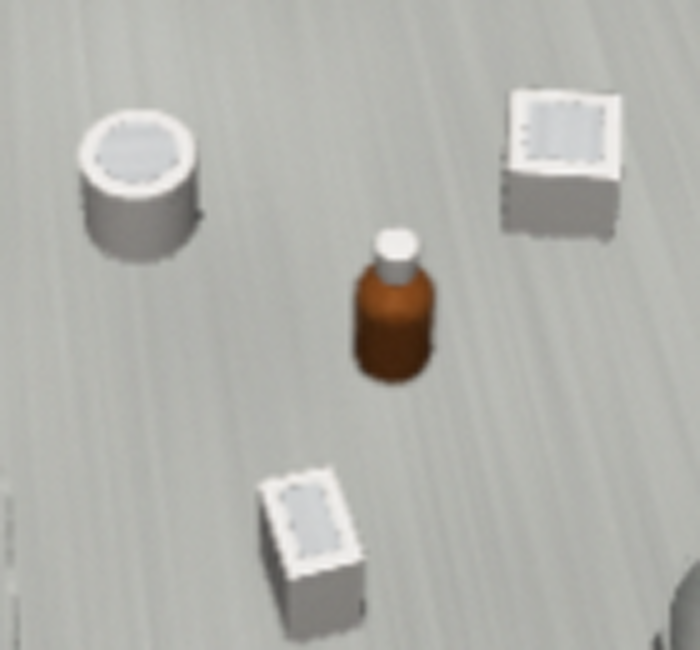

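View pics/s2.png

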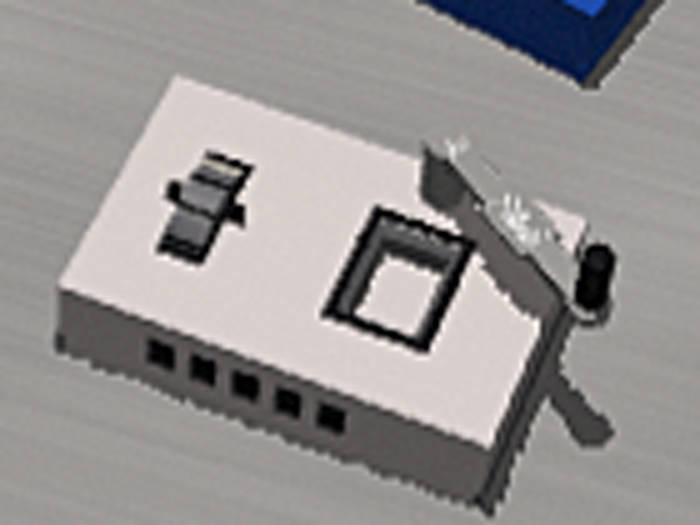

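View pics/d2.png

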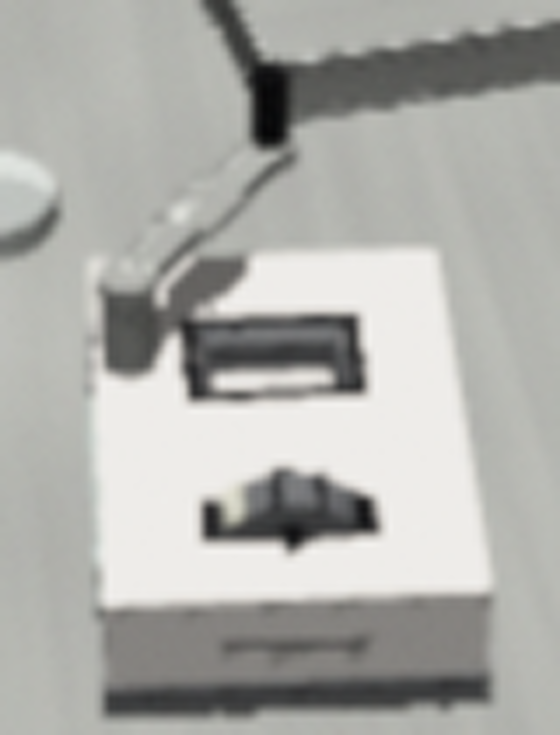

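The scene crop shows the oblong cartridge at (186,203), the square block at (226,263) and the round pot at (261,209). The side crop agrees: oblong at (322,395), about 2:1.5 and narrow. The reader's lever stands partly open, with its peg at scene (420,277). Next I fit the poses.

Run:
```python
from h import *
import pickle
from scipy.optimize import least_squares
a,b=pickle.load(open("c0.pkl","rb"))
S=lambda p,s,o:(np.array(p,float)+.5)/s-.5+np.array(o)
def fit(L,zs,ua,ub,x0,nm):
    L=np.array(L,float)
    def W(q):
        c,s=np.cos(q[2]),np.sin(q[2]); return np.c_[q[0]+c*L[:,0]-s*L[:,1],q[1]+s*L[:,0]+c*L[:,1],np.full(len(L),zs)]
    for w in(0,1,2):
        r=lambda q:np.r_[(proj(a,W(q))-ua).ravel()*(w!=2),(proj(b,W(q))-ub).ravel()*(w!=1)]
        R=least_squares(r,x0); print(nm,w,R.x[:2].round(4),np.degrees(R.x[2]).round(2),'rms',np.sqrt((R.fun**2).mean()).round(2))
ra=S([(178,75),(60,288),(490,445),(585,215)],5,(300,225))
rb=S([(90,258),(97,607),(492,597),(438,247)],7,(280,165))
print(onz(a,ra,.05).round(3).tolist());print(onz(b,rb,.05).round(3).tolist())
# scene order: front-right, back-right, back-left, front-left
La=[(-.065,-.1),(.065,-.1),(.065,.1),(-.065,.1)]
rb2=rb[[1,2,3,0]]
fit(La,.05,ra,rb2,[.6,.1,0],"reader")
ca=S([(115,98),(210,115),(185,163),(90,148)],6,(160,180))
cb=S([(258,487),(330,467),(365,557),(290,578)],5,(260,290))
print(onz(a,ca,.046).round(3).tolist());print(onz(b,cb,.046).round(3).tolist())
pa=S([(600,250)],5,(300,225));pb=S([(270,72)],7,(280,165))
print('peg',onz(a,pa,.121),onz(b,pb,.121))
# others
for n,z,p,q in(("round",.042,(607,172),(138,153)),("square",.04,(396,497),(565,133)),("drop",.07,(309,238),(397,243))):
    print(n,onz(a,S([p],6,(160,180)),z)[0].round(3),onz(b,S([q],5,(260,290)),z)[0].round(3))
```

```text
[[0.497, 0.071, 0.05], [0.627, 0.061, 0.05], [0.641, 0.259, 0.05], [0.511, 0.268, 0.05]]
[[0.512, 0.268, 0.05], [0.494, 0.067, 0.05], [0.624, 0.055, 0.05], [0.642, 0.257, 0.05]]
reader 0 [0.5686 0.1639] -4.57 rms 0.58
reader 1 [0.5692 0.1647] -4.14 rms 0.29
reader 2 [0.568  0.1615] -5.07 rms 0.2
[[0.494, -0.338, 0.046], [0.489, -0.297, 0.046], [0.517, -0.294, 0.046], [0.522, -0.334, 0.046]]
[[0.487, -0.303, 0.046], [0.514, -0.298, 0.046], [0.52, -0.337, 0.046], [0.493, -0.342, 0.046]]
peg [[0.58048509 0.28148355 0.121     ]] [[0.58089019 0.27605361 0.121     ]]
round [ 0.46  -0.133  0.042] [ 0.46  -0.135  0.042]
square [ 0.636 -0.142  0.04 ] [ 0.634 -0.147  0.04 ]
drop [ 0.553 -0.216  0.07 ] [ 0.551 -0.219  0.07 ]
```

Measured positions, checked against the known sizes:

| Item | Position (m) | Angle |
|---|---|---|
| Reader | (0.5686, 0.164) | yaw −4.6° |
| Cartridge | (0.5045, −0.318) | long axis 97.5° |
| Peg | (0.581, 0.279) | lever about 0.97 rad (arm length 98 mm, ok) |

My order is to cage the peg and open the lever first. I'll keep the height while moving over the peg and turn 87.5° so the jaw runs tangentially.

```bash
cat > go.py <<'E'
# work out tool-axis shift (cm) and turn from current pose to target x y z theta(jaw angle deg)
import sys,numpy as np
from scipy.spatial.transform import Rotation as Ro
from plant import sensors
s=sensors.get_state();R=Ro.from_euler('xyz',s["eef_rot"],degrees=True).as_matrix()
th=np.degrees(np.arctan2(R[1,2],R[0,2]))
print('t',round(s["time_s"],2),'tcp',np.round(s["tcp_pos"],4),'th',round(th,2),'F',np.round(s["contact_force"],1),'w',round(s["gripper_width"],4),'J',np.round(s["joints"],0),'tilt',round(np.degrees(np.arccos(-R[2,0])),2))
a=[float(v) for v in sys.argv[1:]]
for i in range(0,len(a),4):
    d=R.T@(np.array(a[i:i+3])-s["tcp_pos"]); print('to',a[i:i+4],'shift',np.round(d*100,2),'turn',round((th-a[i+3]+180)%360-180,2))
E
python3 go.py .581 .279 .226 -195
```

```text
t 0.25 tcp [0.2025 0.6437 0.2261] th -107.47 F [0.4 0.  0.8] w 0.0877 J [ 89.  21.   1.  -0. -70. -17.] tilt 0.05
to [0.581, 0.279, 0.226, -195.0] shift [4.000e-02 4.705e+01 2.343e+01] turn 87.53
```

```bash
python3 -m handwheel '[0,5.2,2.6,9.7, 0,10.4,5.2,19.4, 0,15.6,7.8,29.1, 0,20.8,10.4,38.8, 0,26,13,48.5, 0,31.2,15.6,58.2, 0,36.4,18.2,67.9, 0,41.7,20.8,77.6, 0,47,23.4,87.5, 0,47,23.4,87.5]' 3.5 10
python3 go.py .581 .279 .097 -195
python3 - <<'E'
from plant import cams
import cv2,pickle
c=cams.capture("wrist");pickle.dump(c,open("w1.pkl","wb")); cv2.imwrite("pics/w1.png",c["image"][:,:,::-1])
E
```

```text
time_s: 1.5
tcp_pos: [0.5829, 0.2764, 0.2259]
eef_rot: [75.6, 89.9, -119.8]
contact_force: [-0.1, -0.3, 0.7]
gripper_width: 0.0349
t 1.5 tcp [0.5829 0.2764 0.2259] th 164.64 F [-0.1 -0.3  0.7] w 0.0349 J [ 43.  18.  -3.   0. -69. -58.] tilt 0.06
to [0.581, 0.279, 0.097, -195.0] shift [12.89 -0.22  0.25] turn -0.36
```

View pics/w1.png

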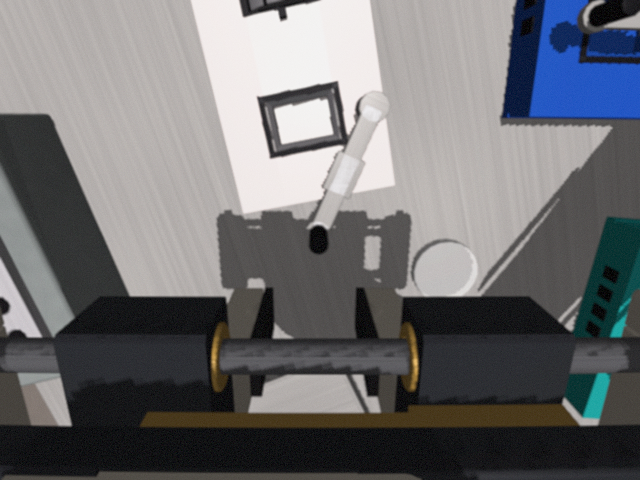

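The wrist view shows the peg at (318,239), lever pivot at (373,106), and the pocket mouth corners at (258,98), (338,83), (348,142) and (271,157). I'll locate them.

Run:
```python
from h import *
import pickle
c=pickle.load(open("w1.pkl","rb")); print(c["xyz"],c["rotation"])
crop(c,180,0,230,270,2.8,"pics/w1c.png")
print('peg',onz(c,[(318,240)],.121),'piv',onz(c,[(373,105)],.089))
m=onz(c,[(258,98),(338,82),(347,143),(271,157)],.05);print(m.round(4),m.mean(0))
print('deck corners',onz(c,[(243,214),(395,185)],.05))
```

```text
[0.5617556  0.19963083 0.38377066] [ 1.63030100e+02 -3.15447474e-02  1.64641709e+02]
peg [[0.58050815 0.27851153 0.121     ]] piv [[0.51988469 0.20308982 0.089     ]]
[[0.6004 0.1745 0.05  ]
 [0.5368 0.1797 0.05  ]
 [0.5413 0.2266 0.05  ]
 [0.604  0.221  0.05  ]] [0.57064895 0.20044837 0.05      ]
deck corners [[0.64118577 0.26046857 0.05      ]
 [0.51091548 0.27046414 0.05      ]]
```

View pics/w1c.png

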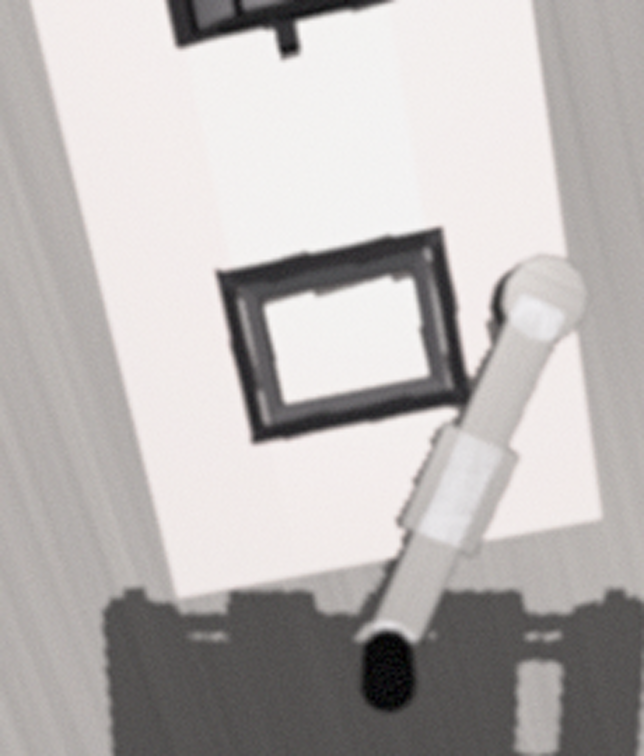

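```bash
python3 go.py .5805 .280 .097 -195
```

```text
t 1.55 tcp [0.5817 0.2778 0.2259] th 164.85 F [-1.  -0.6 -0.3] w 0.035 J [ 43.  18.  -3.  -0. -69. -58.] tilt 0.05
to [0.5805, 0.28, 0.097, -195.0] shift [12.89 -0.19  0.17] turn -0.15
```

```bash
python3 -m handwheel '[3,-0.1,0.1,0, 6,-0.1,0.1,0, 9,-0.1,0.1,0, 11,-0.1,0.1,0, 12.9,-0.1,0.1,0, 12.9,-0.1,0.1,0, 12.9,-0.1,0.1,0, 12.9,-0.1,0.1,0, 12.9,-0.1,0.1,0, 12.9,-0.1,0.1,0]'
python3 go.py .5567 .296 .097 164.85 .5304 .303 .097 164.85 .503 .3015 .097 164.85 .503 .3015 .2 164.85;python3 - <<'E'
from plant import cams
from h import *
c=cams.capture("side"); crop(c,240,100,160,130,5,"pics/d3.png")
E
```

```text
time_s: 2.8
tcp_pos: [0.5801, 0.2809, 0.098]
eef_rot: [-122.9, 90.0, 42.1]
contact_force: [-0.4, -0.6, -0.2]
gripper_width: 0.0348
t 2.8 tcp [0.5801 0.2809 0.098 ] th 165.03 F [-0.4 -0.6 -0.2] w 0.0348 J [ 43.  24. -13.   0. -54. -58.] tilt 0.04
to [0.5567, 0.296, 0.097, 164.85] shift [ 0.1  -0.86  2.65] turn 0.18
to [0.5304, 0.303, 0.097, 164.85] shift [ 0.1  -0.85  5.37] turn 0.18
to [0.503, 0.3015, 0.097, 164.85] shift [ 0.1  -0.    7.98] turn 0.18
to [0.503, 0.3015, 0.2, 164.85] shift [-1.02e+01 -1.00e-02  7.98e+00] turn 0.18
```

View pics/d3.png

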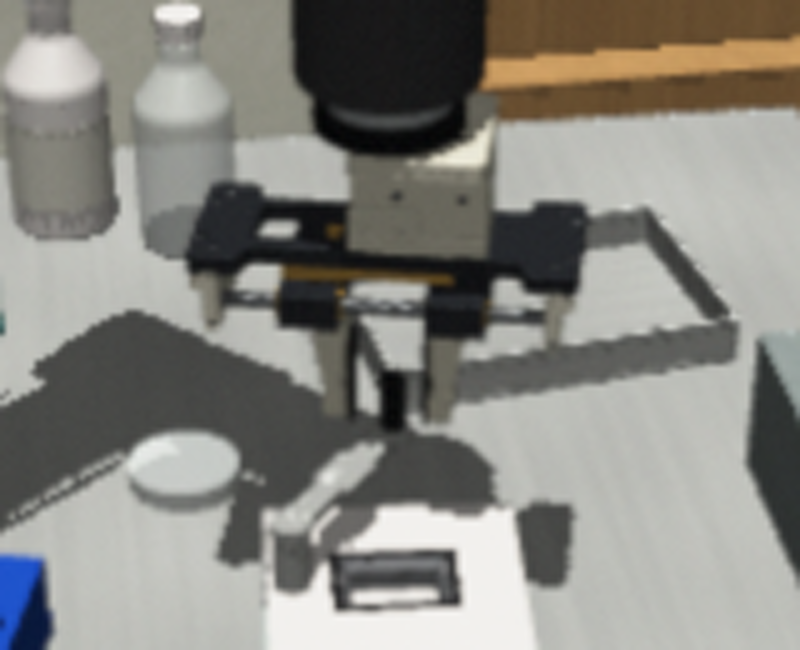

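The side view shows the peg between the fingers with slack on both sides, at crop (393,400). Now I sweep the arc, overshooting by the slack.

```bash
python3 -m handwheel '[0,-0.4,1.2,0, 0,-0.8,2.5,0, 0,-0.9,3.8,0, 0,-0.9,5.1,0, 0,-0.7,6.4,0, 0,-0.4,7.7,0, 0,0.1,9,0, 0,0.1,9,0, 0,0.1,9,0, 0,0.1,9,0]'
python3 go.py .503 .3015 .2 164.85;python3 - <<'E'
from plant import cams
from h import *
c=cams.capture("scene"); crop(c,300,195,170,140,4.5,"pics/s3.png")
E
```

```text
time_s: 4.1
tcp_pos: [0.4931, 0.303, 0.0975]
eef_rot: [106.5, 90.0, -88.5]
contact_force: [-0.9, 0.4, 0.6]
gripper_width: 0.0349
t 4.1 tcp [0.4931 0.303  0.0975] th 165.01 F [-0.9  0.4  0.6] w 0.0349 J [ 51.  18. -21.   0. -51. -66.] tilt 0.01
to [0.503, 0.3015, 0.2, 164.85] shift [-10.25  -0.11  -0.99] turn 0.16
```

View pics/s3.png

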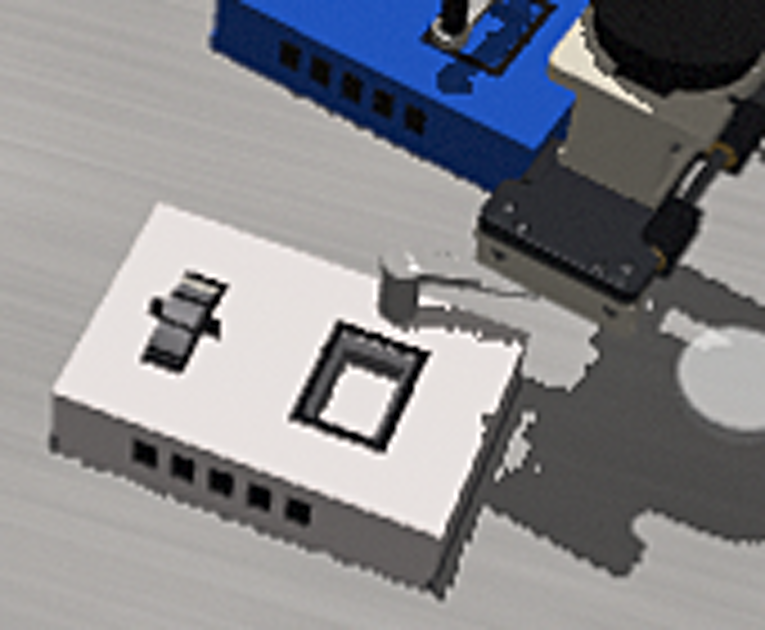

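```bash
python3 go.py .5045 -.318 .20 187.5; python3 -m handwheel '[-5,0.1,0.1,0, -10,0.1,0.1,0, -12,6,1.6,-2, -12,12,3.2,-5, -12,18,4.8,-8, -12,24,6.4,-11, -12,30,8,-14, -12,36,9.7,-17, -12,42,11.3,-20, -12,48,12.9,-22]' 6 
python3 go.py .5045 -.318 .15 187.5
```

```text
t 4.15 tcp [0.4931 0.303  0.0974] th 165.01 F [-0.2 -0.6 -0.1] w 0.0349 J [ 51.  18. -21.  -0. -51. -66.] tilt 0.01
to [0.5045, -0.318, 0.2, 187.5] shift [-10.25  59.69 -17.17] turn -22.49
time_s: 5.4
tcp_pos: [0.2431, -0.1285, 0.218]
eef_rot: [-175.9, 89.9, 11.3]
contact_force: [1.2, -1.3, -0.1]
gripper_width: 0.0598
t 5.4 tcp [ 0.2431 -0.1285  0.218 ] th -172.77 F [ 1.2 -1.3 -0.1] w 0.0598 J [ 16. -24. -43.   0. -70.  -9.] tilt 0.14
to [0.5045, -0.318, 0.15, 187.5] shift [  6.86  22.09 -23.53] turn -0.27
```

I gave the tool-z sign wrongly, but nothing was near the path. Correcting it.

```bash
python3 -m handwheel '[0,3.6,-3.9,0, 0,7.3,-7.8,0, 0,11,-11.7,0, 1,14.7,-15.6,0, 2,18.4,-19.5,0, 2,22.1,-23.5,-0.3, 2,22.1,-23.5,-0.3, 2,22.1,-23.5,-0.3, 2,22.1,-23.5,-0.3, 2,22.1,-23.5,-0.3]'
python3 - <<'E'
from plant import cams
import cv2,pickle
c=cams.capture("wrist");pickle.dump(c,open("w2.pkl","wb")); cv2.imwrite("pics/w2.png",c["image"][:,:,::-1]);print(c["xyz"])
E
python3 go.py .5045 -.318 .022 187.5
```

```text
time_s: 6.65
tcp_pos: [0.5042, -0.3175, 0.1984]
eef_rot: [158.9, 89.9, -13.7]
contact_force: [0.1, 0.1, 0.4]
gripper_width: 0.0601
[ 0.51411283 -0.39648846  0.35626701]
t 6.7 tcp [ 0.5043 -0.3175  0.1984] th -172.63 F [-0.8  0.   0.8] w 0.06 J [-13.  14. -12.  -0. -64.  21.] tilt 0.07
to [0.5045, -0.318, 0.022, 187.5] shift [1.764e+01 5.000e-02 1.000e-02] turn -0.13
```

View pics/w2.png

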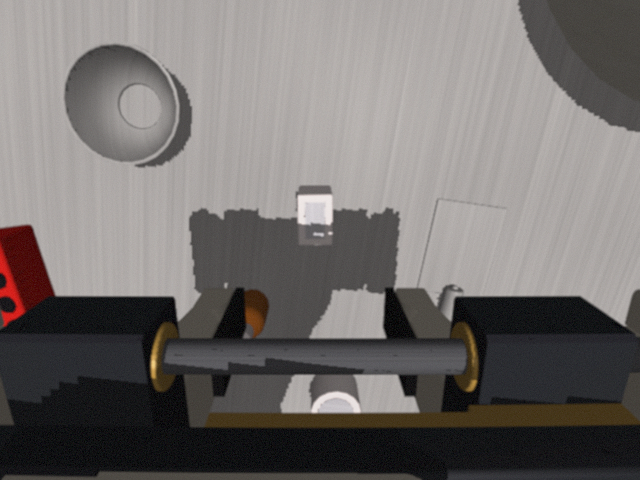

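Run:
```python
from h import *
import pickle
c=pickle.load(open("w2.pkl","rb"));crop(c,280,175,70,80,9,"pics/w2c.png")
P=[]
cx,cy,a=.5045,-.318,np.radians(97.5)
for dx,dy in((.021,.014),(.021,-.014),(-.021,-.014),(-.021,.014)):
    P.append((cx+np.cos(a)*dx-np.sin(a)*dy,cy+np.sin(a)*dx+np.cos(a)*dy,.046))
print(((proj(c,P)-[280,175]+.5)*9-.5).round(0).tolist(), proj(c,[(.5045,-.318,.046)]))
```

```text
[[463.0, 632.0], [153.0, 633.0], [145.0, 172.0], [468.0, 172.0]] [[313.69618118 219.7482223 ]]
```

View pics/w2c.png

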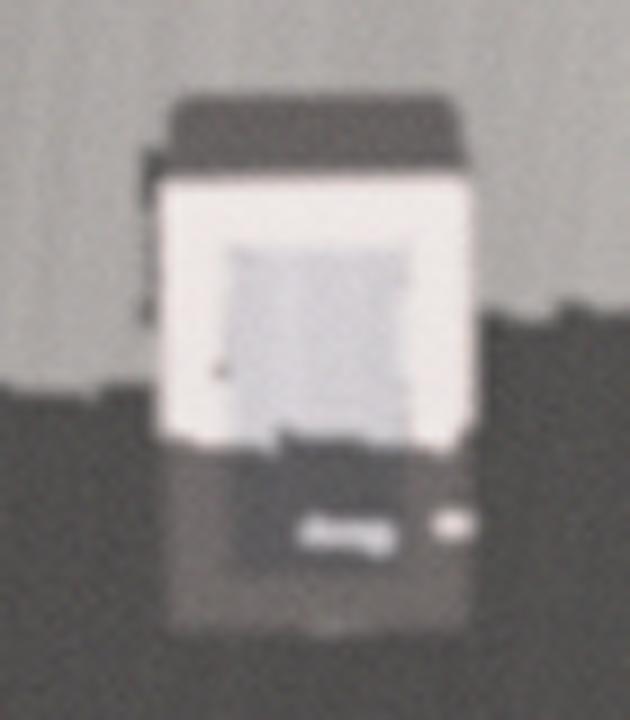

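The wrist crop shows the cartridge's top at crop x 157–473, y 178–632. My prediction was 148–466 and 172–632, so it agrees within 1 mm. Descending.

```bash
python3 -m handwheel '[3.5,0,0,0, 7,0,0,0, 10.5,0,0,0, 13,0,0,0, 15,0,0,0, 16.5,0,0,0, 17.4,0,0,0, 17.4,0,0,0, 17.4,0,0,0, 17.4,0,0,0]'
python3 go.py
```

```text
time_s: 7.95
tcp_pos: [0.505, -0.318, 0.0243]
eef_rot: [156.3, 89.9, -16.4]
contact_force: [0.7, -0.4, -1.1]
gripper_width: 0.0599
t 7.95 tcp [ 0.505  -0.318   0.0243] th -172.66 F [ 0.7 -0.4 -1.1] w 0.0599 J [-13.  25. -23.   0. -42.  21.] tilt 0.07
```

```bash
python3 -m handwheel '[0,0,0,0, 0,0,0,0, 0,0,0,0, 0,0,0,0, 0,0,0,0, 0,0,0,0, 0,0,0,0, -2,0,0,0, -5,0,0,0, -5,0,0,0]' 2 25
python3 go.py .5714 .199 .17 -94.6
```

```text
time_s: 9.2
tcp_pos: [0.5061, -0.3184, 0.0759]
eef_rot: [153.1, 89.7, -19.6]
contact_force: [1.2, 0.4, -0.1]
gripper_width: 0.0279
t 9.2 tcp [ 0.5061 -0.3184  0.0759] th -172.64 F [ 1.2  0.4 -0.1] w 0.0279 J [-13.  21. -20.   0. -48.  21.] tilt 0.25
to [0.5714, 0.199, 0.17, -94.6] shift [ -9.46 -50.46 -13.14] turn -78.04
```

```bash
python3 -m handwheel '[-5,0,0,0, -9.5,-1,-0.3,0, -9.5,-7,-1.8,-9, -9.5,-13,-3.4,-19, -9.5,-19,-4.9,-29, -9.5,-25,-6.5,-39, -9.5,-31,-8.1,-49, -9.5,-37,-9.6,-59, -9.5,-43,-11.2,-69, -9.5,-49,-12.8,-78]'
python3 go.py .5714 .199 .17 -94.6
```

```text
time_s: 10.45
tcp_pos: [0.5685, 0.1865, 0.168]
eef_rot: [-66.5, 90.0, -160.9]
contact_force: [0.8, 0.2, -0.8]
gripper_width: 0.0279
t 10.45 tcp [0.5685 0.1865 0.168 ] th -94.34 F [ 0.8  0.2 -0.8] w 0.0279 J [ 37.  16. -14.  -0. -60.  49.] tilt 0.03
to [0.5714, 0.199, 0.17, -94.6] shift [-0.2   0.19 -1.27] turn 0.26
```

```bash
python3 -m handwheel '[0,0.2,-1.2,0.2, 2,0.2,-1.2,0.2, 4,0.2,-1.2,0.2, 5,0.2,-1.2,0.2, 6,0.2,-1.2,0.2, 6,0.2,-1.2,0.2, 6,0.2,-1.2,0.2, 6,0.2,-1.2,0.2, 6,0.2,-1.2,0.2, 6,0.2,-1.2,0.2]'
python3 go.py .5714 .199 .10 -94.6
python3 - <<'E'
from plant import cams
from h import *
import cv2,pickle
c={n:cams.capture(n) for n in("wrist","scene","side")};pickle.dump(c,open("p1.pkl","wb")); cv2.imwrite("pics/w3.png",c["wrist"]["image"][:,:,::-1])
crop(c["scene"],310,215,120,100,6,"pics/s4.png");crop(c["side"],270,130,90,120,5,"pics/d4.png")
E
```

```text
time_s: 11.7
tcp_pos: [0.5719, 0.1963, 0.1088]
eef_rot: [128.5, 90.0, 33.6]
contact_force: [-0.8, -0.4, -0.1]
gripper_width: 0.0278
t 11.7 tcp [0.5719 0.1963 0.1088] th -94.86 F [-0.8 -0.4 -0.1] w 0.0278 J [ 37.  20. -17.   0. -53.  48.] tilt 0.02
to [0.5714, 0.199, 0.1, -94.6] shift [ 0.88 -0.08 -0.26] turn -0.26
```

View pics/w3.png

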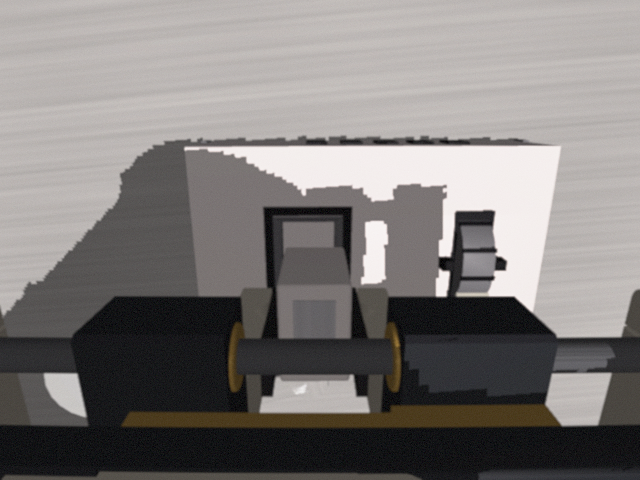

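View pics/s4.png

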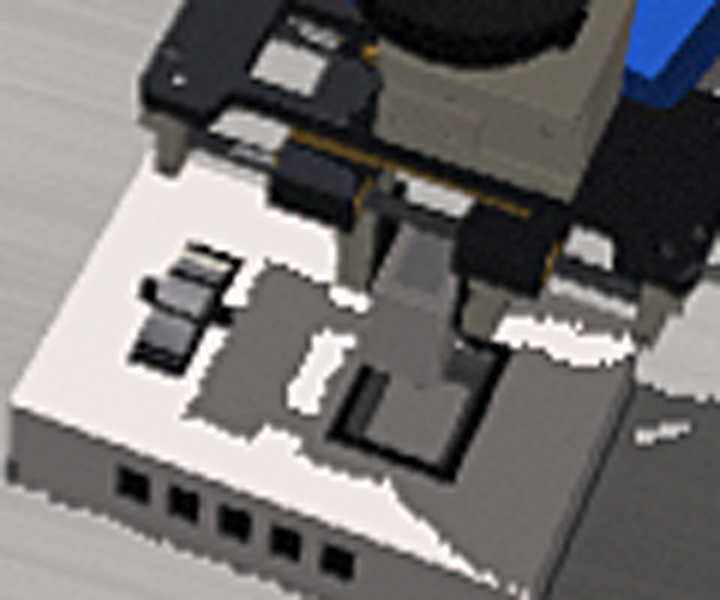

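View pics/d4.png

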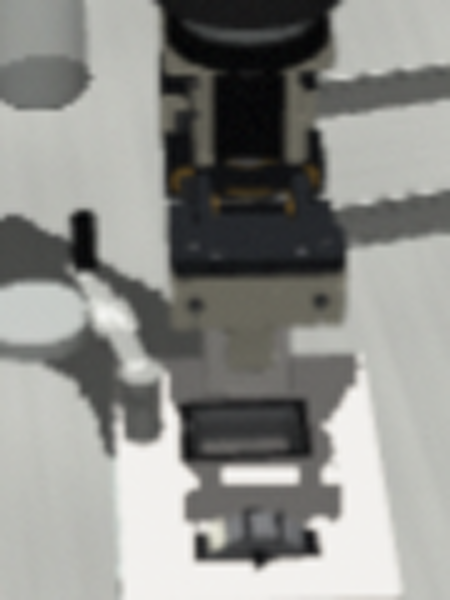

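Run:
```python
from h import *
import pickle
c=pickle.load(open("p1.pkl","rb"))["wrist"];crop(c,240,190,130,110,6,"pics/w3c.png")
```

```text
(no output)
```

View pics/w3c.png

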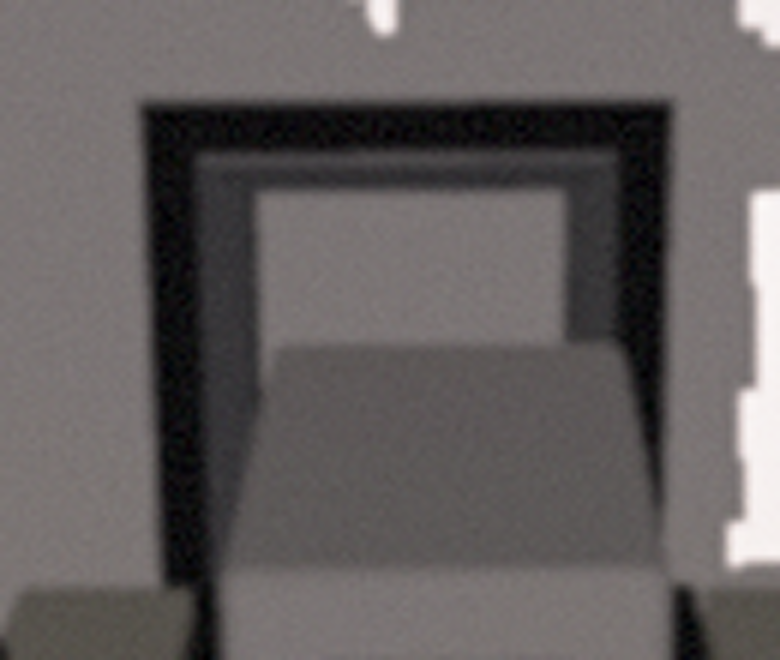

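Run:
```python
from h import *
import pickle
c=pickle.load(open("p1.pkl","rb"))["wrist"]
S=lambda p:(np.array(p,float)+.5)/6-.5+np.array((240,190))
yaw=np.radians(-4.6);R=np.array([[np.cos(yaw),np.sin(yaw)],[-np.sin(yaw),np.cos(yaw)]])
for n,p,z in(("trim",[(143,103),(670,103)],.05),("slope bottom",[(195,152),(618,152)],.045),("floor",[(257,190),(567,190)],.032),("cart bot",[(275,343),(620,343)],.0848),("cart top",[(218,568),(668,568)],.1308)):
    P=onz(c,S(p),z)[:,:2]; print(n,P.round(4).tolist(),'width',np.linalg.norm(P[0]-P[1]).round(4),'mid in reader axes rel (.5714,.199):',(R@(P.mean(0)-[.5714,.199])).round(4),'ang',np.degrees(np.arctan2(*(P[0]-P[1])[::-1])).round(2))
```

```text
trim [[0.6056, 0.2213], [0.6015, 0.1731]] width 0.0484 mid in reader axes rel (.5714,.199): [0.0322 0.0008] ang 85.12
slope bottom [[0.5994, 0.2177], [0.596, 0.1779]] width 0.04 mid in reader axes rel (.5714,.199): [0.0264 0.0009] ang 85.12
floor [[0.592, 0.2136], [0.5893, 0.1825]] width 0.0312 mid in reader axes rel (.5714,.199): [0.0193 0.0006] ang 85.12
cart bot [[0.5927, 0.2081], [0.5904, 0.1808]] width 0.0274 mid in reader axes rel (.5714,.199): [ 0.0204 -0.0029] ang 85.12
cart top [[0.5934, 0.2084], [0.5911, 0.181]] width 0.0275 mid in reader axes rel (.5714,.199): [ 0.0211 -0.0026] ang 85.12
```

The pocket and cartridge yaws match (85.1° for both). The cartridge needs +3.5 mm in reader y, which is −0.35 cm on tool z, and about 0 in x. Its underside is 5.3 cm above the floor, so I'll go down part way and check.

```bash
python3 -m handwheel '[0,0,-0.35,0, 1,0,-0.35,0, 2,0,-0.35,0, 3,0,-0.35,0, 3.4,0,-0.35,0, 3.8,0,-0.35,0, 4.1,0,-0.35,0, 4.4,0,-0.35,0, 4.4,0,-0.35,0, 4.4,0,-0.35,0]'
python3 go.py .5714 .1997 .056 -94.6
```

```text
time_s: 13.1
tcp_pos: [0.5723, 0.1998, 0.0647]
eef_rot: [118.8, 90.0, 23.9]
contact_force: [-0.1, -0.2, -0.9]
gripper_width: 0.0274
t 13.1 tcp [0.5723 0.1998 0.0647] th -94.86 F [-0.1 -0.2 -0.9] w 0.0274 J [ 38.  23. -20.   0. -48.  47.] tilt 0.02
to [0.5714, 0.1997, 0.056, -94.6] shift [ 0.87 -0.09  0.02] turn -0.26
```

```bash
python3 -m handwheel '[0.2,0,0,0, 0.4,0,0,0, 0.6,0,0,0, 0.7,0,0,0, 0.8,0,0,0, 0.9,0,0,0, 0.9,0,0,0, 0.9,0,0,0, 0.9,0,0,0, 0.9,0,0,0]'
python3 go.py;python3 - <<'E'
from plant import cams
from h import *
c=cams.capture("scene");crop(c,310,215,120,100,6,"pics/s5.png")
c=cams.capture("side");crop(c,270,130,90,120,5,"pics/d5.png")
E
```

```text
time_s: 14.35
tcp_pos: [0.5722, 0.1998, 0.0556]
eef_rot: [150.6, 90.0, 55.8]
contact_force: [-0.0, -0.1, -0.5]
gripper_width: 0.0279
t 14.35 tcp [0.5722 0.1998 0.0556] th -94.86 F [-0.  -0.1 -0.5] w 0.0279 J [ 38.  23. -20.  -0. -47.  47.] tilt 0.0
```

View pics/s5.png

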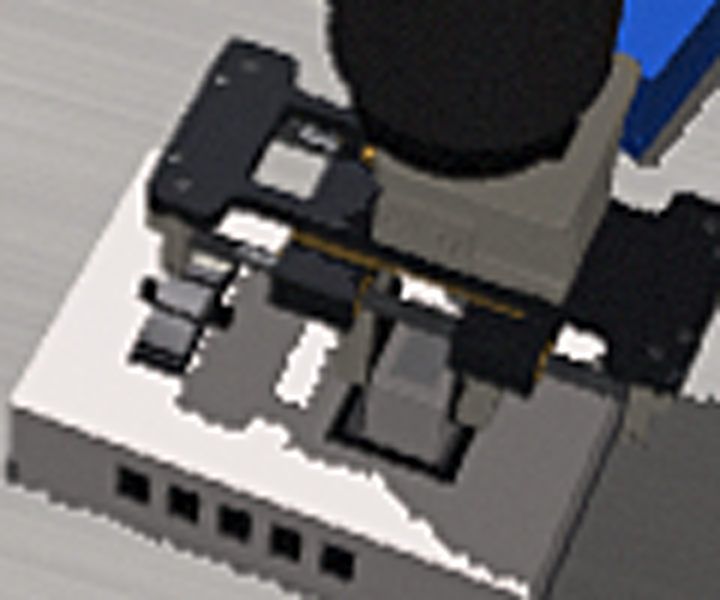

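View pics/d5.png

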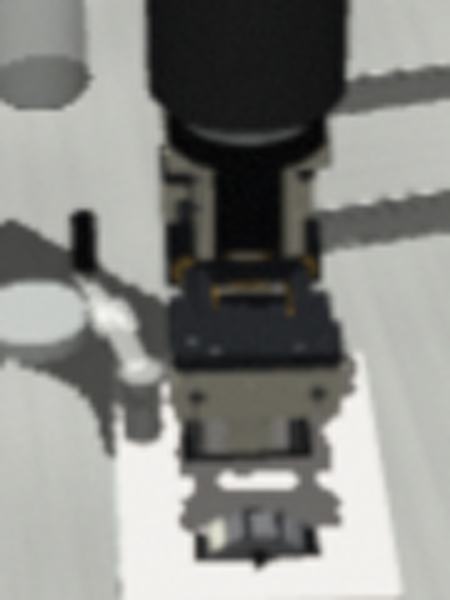

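The cartridge is in the pocket in both views. I'll open to 5 cm, then rise.

```bash
python3 -m handwheel '[0,0,0,0, 0,0,0,0, 0,0,0,0, 0,0,0,0, -0.5,0,0,0, -2,0,0,0, -5,0,0,0, -8,0,0,0, -11,0,0,0, -13,0,0,0]' 5 10
python3 - <<'E'
from plant import cams
from h import *
import pickle
c={n:cams.capture(n) for n in("wrist","scene","side")};pickle.dump(c,open("p2.pkl","wb")); cv2.imwrite("pics/w4.png",c["wrist"]["image"][:,:,::-1])
crop(c["scene"],310,215,120,100,6,"pics/s6.png")
E
python3 go.py .503 .3015 .185 -94.6
```

```text
time_s: 15.7
tcp_pos: [0.5727, 0.2, 0.1886]
eef_rot: [125.0, 89.8, 30.1]
contact_force: [0.5, 0.0, -0.6]
gripper_width: 0.0504
t 15.85 tcp [0.5728 0.2002 0.1878] th -94.86 F [ 0.3 -0.3 -0. ] w 0.0499 J [ 38.  16. -12.   0. -63.  47.] tilt 0.21
to [0.503, 0.3015, 0.185, -94.6] shift [ 0.28 -7.81 -9.5 ] turn -0.26
```

View pics/w4.png

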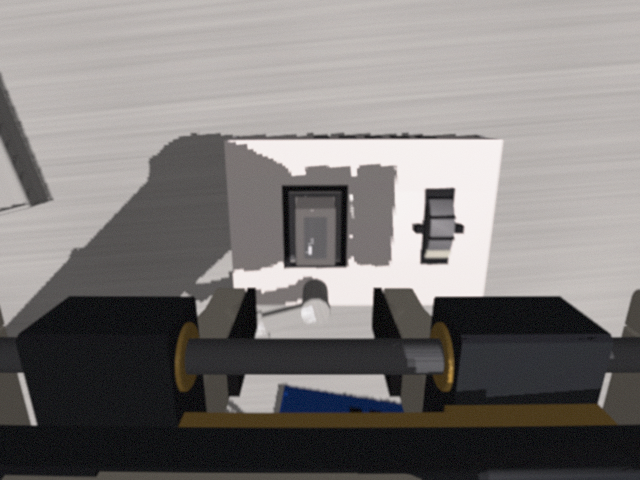

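View pics/s6.png

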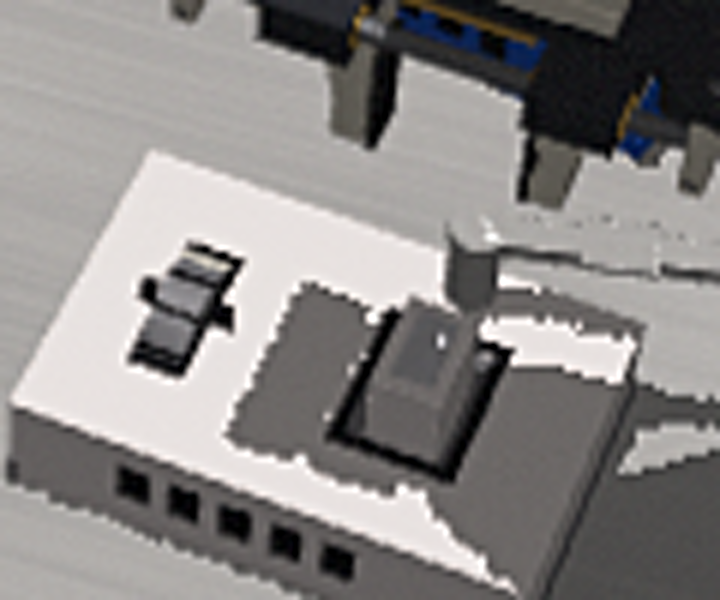

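Run:
```python
from h import *
import pickle
c=pickle.load(open("p2.pkl","rb"))["wrist"];crop(c,270,175,95,105,7,"pics/w4c.png")
yaw=np.radians(-4.8);R=np.array([[np.cos(yaw),-np.sin(yaw)],[np.sin(yaw),np.cos(yaw)]])
for z in(.078,.086):
    P=[np.r_[R@np.array(d)+[.5716,.1998],z] for d in((.021,.014),(.021,-.014),(-.021,-.014),(-.021,.014))]
    print(z,((proj(c,P)-[270,175]+.5)*7-.5).round(0).tolist())
```

```text
0.078 [[171.0, 228.0], [458.0, 228.0], [452.0, 631.0], [177.0, 632.0]]
0.086 [[166.0, 246.0], [462.0, 246.0], [455.0, 660.0], [173.0, 660.0]]
```

View pics/w4c.png

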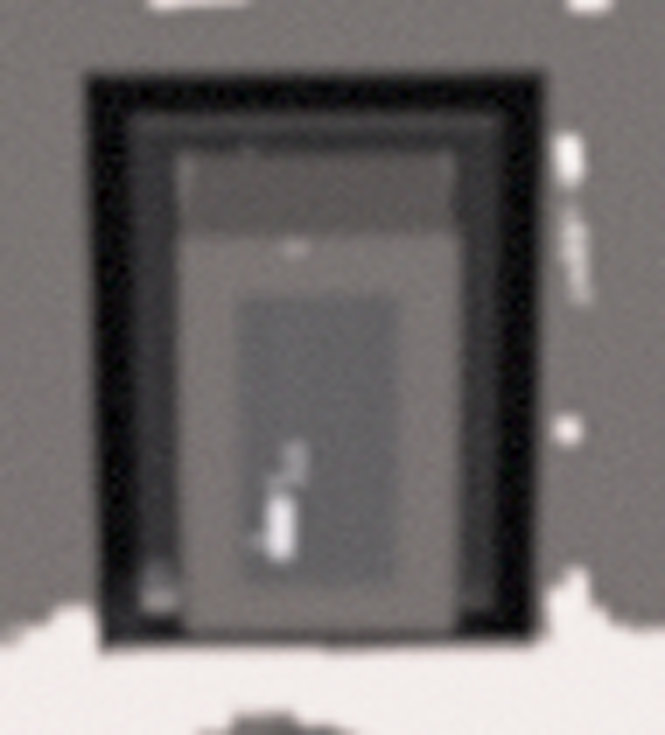

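The seated top matches the z = 78 mm prediction (crop 178–462, 238–632), so the cartridge is fully down and released. Now I measure the peg.

Run:
```python
from h import *
import pickle
p=pickle.load(open("p2.pkl","rb"));c=p["side"];crop(c,255,150,75,70,9,"pics/d6.png")
piv=np.array([.5198,.2031])
for a in range(85,106,5):
    q=piv+.1*np.array([np.cos(np.radians(a)),np.sin(np.radians(a))]);print(a,q.round(4),((proj(c,[(*q,.121)])-[255,150]+.5)*9-.5).round(0))
```

```text
85 [0.5285 0.3027] [[380. 192.]]
90 [0.5198 0.3031] [[350. 194.]]
95 [0.5111 0.3027] [[320. 197.]]
100 [0.5024 0.3016] [[290. 201.]]
105 [0.4939 0.2997] [[261. 207.]]
```

View pics/d6.png

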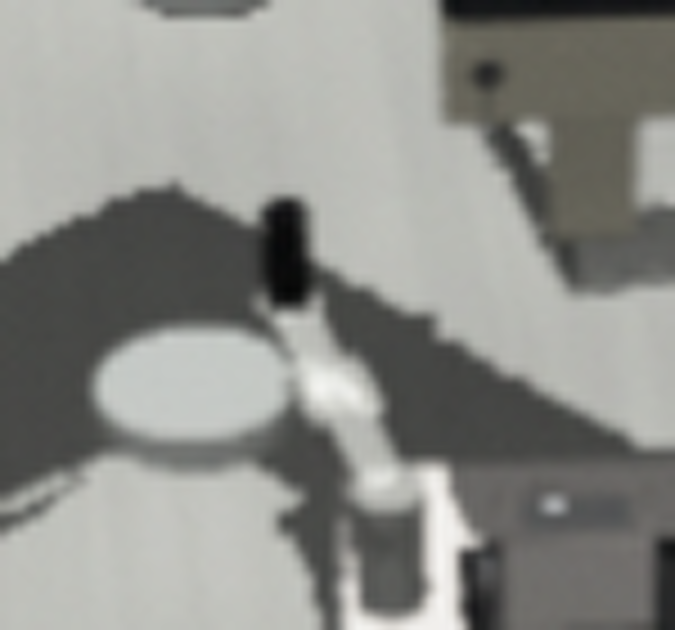

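Peg top at crop (286,203), so the lever is at about 100.5° in the world and the peg at (0.5016, 0.3015). I'll move over it and turn the jaw tangential.

```bash
python3 go.py .5016 .3015 .185 -5; python3 -m handwheel '[0,-1.5,-2,-10, 0,-3,-4,-20, 0,-4.5,-6,-30, 0,-6,-8,-40, 0,-8,-9.5,-50, 0,-8,-9.5,-60, 0,-8,-9.5,-70, 0,-8,-9.5,-80, 0,-8,-9.5,-90, 0,-8,-9.5,-90]' 3.2
python3 go.py .5016 .3015 .097 -5
```

```text
t 15.85 tcp [0.5728 0.2002 0.1878] th -94.86 F [ 0.3 -0.3 -0. ] w 0.0499 J [ 38.  16. -12.   0. -63.  47.] tilt 0.21
to [0.5016, 0.3015, 0.185, -5.0] shift [ 0.28 -7.95 -9.49] turn -89.86
time_s: 17.1
tcp_pos: [0.5002, 0.3009, 0.185]
eef_rot: [-133.8, 89.9, -138.8]
contact_force: [0.3, -0.3, -0.1]
gripper_width: 0.0319
t 17.1 tcp [0.5002 0.3009 0.185 ] th -4.93 F [ 0.3 -0.3 -0.1] w 0.0319 J [ 50.  14. -15.  -0. -62. 125.] tilt 0.06
to [0.5016, 0.3015, 0.097, -5.0] shift [8.8  0.08 0.15] turn 0.07
```

```bash
python3 -m handwheel '[2,0,0.15,0, 4,0,0.15,0, 6,0,0.15,0, 7.5,0,0.15,0, 8.7,0,0.15,0, 8.7,0,0.15,0, 8.7,0,0.15,0, 8.7,0,0.15,0, 8.7,0,0.15,0, 8.7,0,0.15,0]'
python3 - <<'E'
from plant import cams
from h import *
c=cams.capture("side"); crop(c,230,110,110,90,6,"pics/d7.png")
piv=np.array([.5198,.2031])
E
python3 go.py .5016 .3015 .097 -5
python3 - <<'E'
# arc waypoints in tool axes from current pose
import numpy as np
from plant import sensors
from scipy.spatial.transform import Rotation as Ro
s=sensors.get_state();R=Ro.from_euler('xyz',s["eef_rot"],degrees=True).as_matrix()
for a in (90,78,66,54,42,30,18,6,-5,-9):
    r=np.radians(a);p=np.array([.5198+.1*np.cos(r),.2031+.1*np.sin(r),s["tcp_pos"][2]]);print(a,p.round(3),(R.T@(p-s["tcp_pos"])*100).round(2))
E
```

```text
time_s: 18.35
tcp_pos: [0.5021, 0.3011, 0.0988]
eef_rot: [53.3, 90.0, 48.5]
contact_force: [-0.5, -0.5, -0.6]
gripper_width: 0.0322
t 18.4 tcp [0.502  0.3011 0.0987] th -4.86 F [ 1.2  0.1 -0. ] w 0.0318 J [ 50.  19. -20.   0. -51. 125.] tilt 0.02
to [0.5016, 0.3015, 0.097, -5.0] shift [ 0.17  0.04 -0.05] turn 0.14
90 [0.52  0.303 0.099] [0.   0.35 1.75]
78 [0.541 0.301 0.099] [0.   0.31 3.84]
66 [0.56  0.294 0.099] [ 0.   -0.17  5.88]
54 [0.579 0.284 0.099] [ 0.   -1.06  7.77]
42 [0.594 0.27  0.099] [ 0.   -2.32  9.44]
30 [0.606 0.253 0.099] [ 0.   -3.9  10.81]
18 [0.615 0.234 0.099] [ 0.   -5.73 11.82]
6 [0.619 0.214 0.099] [ 0.   -7.73 12.42]
-5 [0.619 0.194 0.099] [ 0.   -9.64 12.6 ]
-9 [0.619 0.187 0.099] [ -0.   -10.34  12.58]
```

View pics/d7.png

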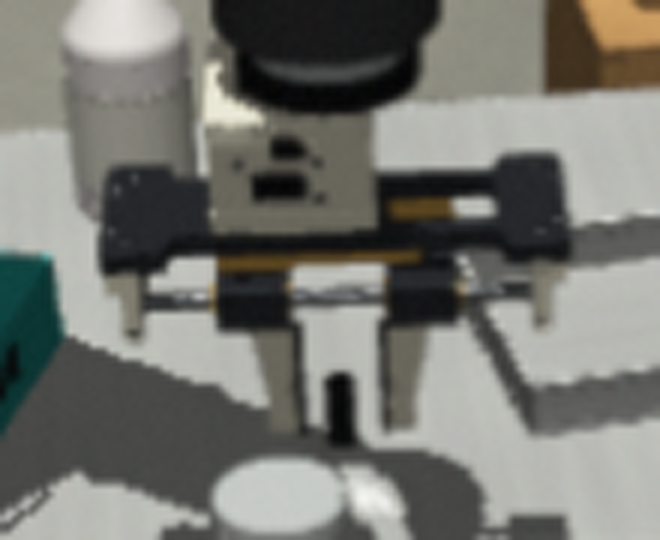

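The peg is between the fingers, at crop (340,400). First stretch of the closing arc:

```bash
python3 -m handwheel '[0,0.3,1.2,0, 0,0.4,2.5,0, 0,0.3,3.7,5, 0,0.1,4.9,12, 0,-0.2,6,19, 0,-0.7,7.2,26, 0,-1.3,8.2,33, 0,-2.1,9.2,40, 0,-2.9,10.1,47, 0,-3.9,10.8,54]' 2.4
python3 - <<'E'
import numpy as np
from plant import sensors
from scipy.spatial.transform import Rotation as Ro
s=sensors.get_state();R=Ro.from_euler('xyz',s["eef_rot"],degrees=True).as_matrix();print(s["tcp_pos"],s["contact_force"],s["gripper_width"])
for a in (30,23,16,9,2,-5,-8,-9):
    r=np.radians(a);p=np.array([.5198+.1*np.cos(r),.2031+.1*np.sin(r),s["tcp_pos"][2]]);print(a,p.round(3),(R.T@(p-s["tcp_pos"])*100).round(2))
E
python3 go.py .6 .2 .1 -95
```

```text
time_s: 19.65
tcp_pos: [0.6076, 0.2526, 0.0982]
eef_rot: [0.6, 90.0, -58.5]
contact_force: [-0.5, 0.5, -0.3]
gripper_width: 0.0238
[0.60762889 0.25263647 0.09818216] [-0.46873731  0.54213633 -0.27796119] 0.023801484533215882
30 [0.606 0.253 0.098] [-0.   -0.08 -0.1 ]
23 [0.612 0.242 0.098] [ 0.   -0.17  1.11]
16 [0.616 0.231 0.098] [ 0.   -0.42  2.31]
9 [0.619 0.219 0.098] [ 0.   -0.8   3.47]
2 [0.62  0.207 0.098] [ 0.   -1.32  4.57]
-5 [0.619 0.194 0.098] [ 0.   -1.98  5.6 ]
-8 [0.619 0.189 0.098] [ 0.   -2.3   6.02]
-9 [0.619 0.187 0.098] [ 0.   -2.41  6.16]
t 19.65 tcp [0.6076 0.2526 0.0982] th -59.11 F [-0.5  0.5 -0.3] w 0.0238 J [ 40.  25. -11.   0. -55.  81.] tilt 0.01
to [0.6, 0.2, 0.1, -95.0] shift [-0.18 -3.36  4.13] turn 35.89
```

```bash
python3 -m handwheel '[0,-0.2,1.1,7, 0,-0.4,2.3,14, 0,-0.8,3.5,21, 0,-1.3,4.6,28, 0,-2,5.6,33, 0,-2.3,6,35, 0,-2.4,6.2,35, 0,-2.4,6.2,35, 0,-2.4,6.2,35, 0,-2.4,6.2,35]'
python3 go.py;python3 - <<'E'
from plant import cams
from h import *
c=cams.capture("scene"); crop(c,310,205,130,105,6,"pics/s7.png")
c=cams.capture("side"); crop(c,270,140,100,110,6,"pics/d8.png")
E
```

```text
time_s: 20.9
tcp_pos: [0.6188, 0.1906, 0.0983]
eef_rot: [160.2, 89.8, 66.4]
contact_force: [-1.8, 12.2, -3.0]
gripper_width: 0.0239
t 20.9 tcp [0.6188 0.1906 0.0983] th -93.77 F [-1.8 12.2 -3. ] w 0.0239 J [ 34.  24. -12.  -0. -54.  52.] tilt 0.24
```

View pics/s7.png

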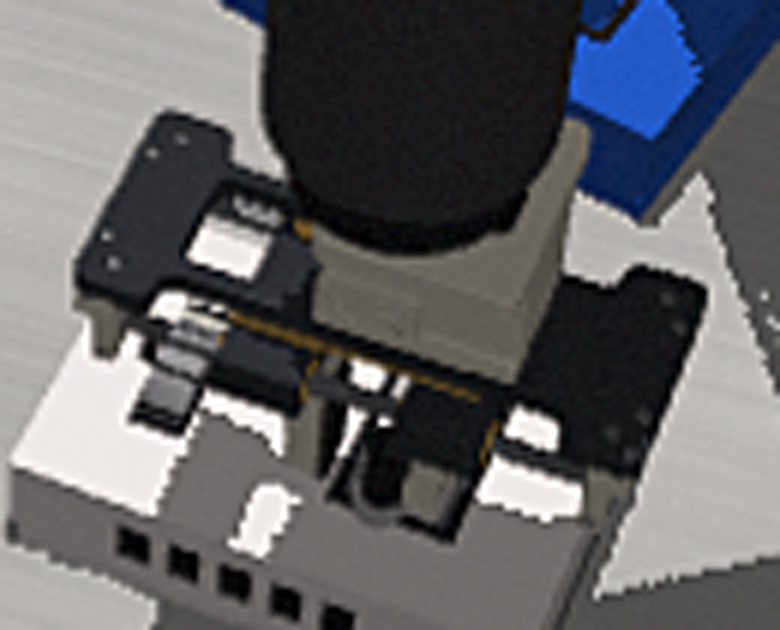

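View pics/d8.png

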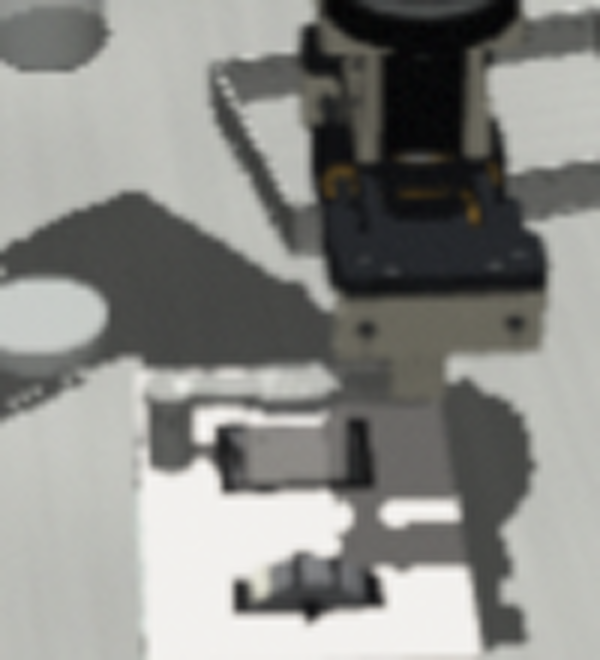

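The wrist force of 12 N in +y shows the lever at its stop, and the bar lies over the cartridge. I'll back off 5 mm, rise, and go over the wheel with the jaw along reader x and the fingers closed.

```bash
python3 -m handwheel '[0,0,-0.5,0, -3,0,-0.5,0, -7,0,-0.5,0, -9,-1,1,10, -9,-2,3,20, -9,-3,5,30, -9,-4,7,40, -9,-5,8.7,50, -9,-5,8.7,60, -9,-5,8.7,70]'
python3 go.py;python3 - <<'E'
from plant import cams
from h import *
import pickle
c={n:cams.capture(n) for n in("wrist","scene","side")};pickle.dump(c,open("p3.pkl","wb"))
crop(c["scene"],300,215,140,110,5.5,"pics/s8.png")
crop(c["side"],280,170,80,100,6,"pics/d9.png")
Rz=lambda y:np.array([[np.cos(y),-np.sin(y)],[np.sin(y),np.cos(y)]])
o=np.array([.5688,.1649])
for f in(-1,-.9,-.8,-.7,-.6,-.5,-.4):
    P=[*(Rz(np.radians(-4.8))@[.03*np.sin(f),-.058]+o),.034+.03*np.cos(f)]
    print(f,((proj(c["scene"],[P])-[300,215]+.5)*5.5-.5).round(0),((proj(c["side"],[P])-[280,170]+.5)*6-.5).round(0))
E
```

```text
time_s: 22.25
tcp_pos: [0.5623, 0.1035, 0.1888]
eef_rot: [83.4, 90.0, -80.8]
contact_force: [0.4, -0.4, 0.1]
gripper_width: 0.0242
t 22.25 tcp [0.5623 0.1035 0.1888] th -164.19 F [ 0.4 -0.4  0.1] w 0.0242 J [ 30.  12. -16.   0. -62. -14.] tilt 0.03
-1 [[251. 237.]] [[185. 412.]]
-0.9 [[249. 236.]] [[189. 407.]]
-0.8 [[248. 236.]] [[194. 403.]]
-0.7 [[246. 237.]] [[199. 398.]]
-0.6 [[244. 239.]] [[205. 395.]]
-0.5 [[241. 241.]] [[212. 391.]]
-0.4 [[239. 244.]] [[219. 389.]]
```

View pics/s8.png

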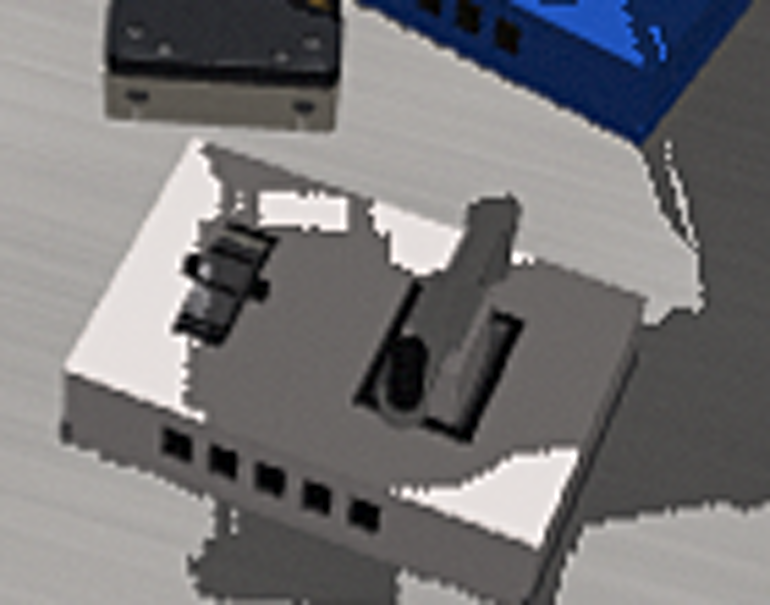

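View pics/d9.png

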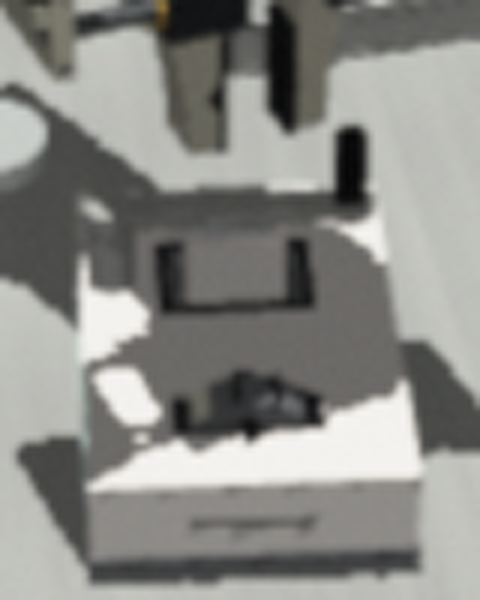

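Run:
```python
from h import *
import pickle
c=pickle.load(open("p2.pkl","rb"))["wrist"]
crop(c,400,175,75,100,7,"pics/w4w.png")
Rz=lambda y:np.array([[np.cos(y),-np.sin(y)],[np.sin(y),np.cos(y)]])
o=np.array([.5688,.1649])
for f in(-1,-.9,-.8,-.7,-.6,-.5,-.4,0):
    P=[*(Rz(np.radians(-4.8))@[.03*np.sin(f),-.058]+o),.034+.03*np.cos(f)]
    print(f,np.round(P,4),((proj(c,[P])-[400,175]+.5)*7-.5).round(0))
for y in (-.012,.012):
    P=[*(Rz(np.radians(-4.8))@[0,-.058+y]+o),.058]; print('pointer',((proj(c,[P])-[400,175]+.5)*7-.5).round(0))
```

```text
-1 [0.5388 0.1092 0.0502] [[235. 577.]]
-0.9 [0.5405 0.1091 0.0526] [[243. 570.]]
-0.8 [0.5425 0.1089 0.0549] [[250. 560.]]
-0.7 [0.5447 0.1087 0.0569] [[257. 547.]]
-0.6 [0.5471 0.1085 0.0588] [[264. 531.]]
-0.5 [0.5496 0.1083 0.0603] [[270. 514.]]
-0.4 [0.5523 0.1081 0.0616] [[276. 493.]]
0 [0.5639 0.1071 0.064 ] [[293. 394.]]
pointer [[388. 379.]]
pointer [[164. 379.]]
```

View pics/w4w.png

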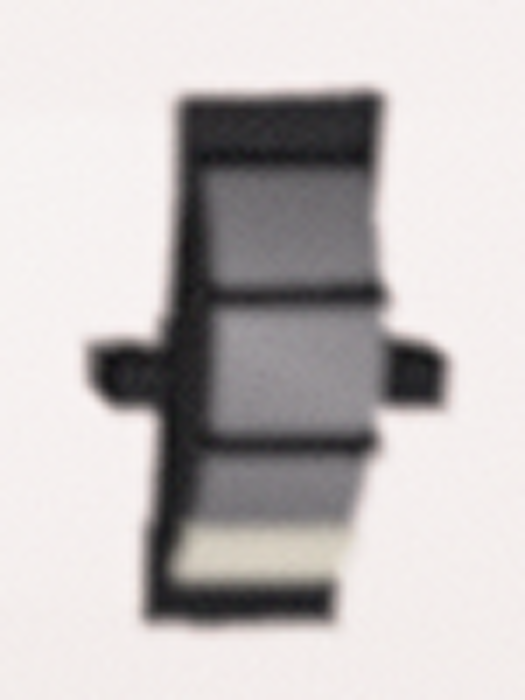

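The white line is at crop y≈553 and the black marks at 442 and 296, so the wheel stands at about −0.72 rad and needs 21–22 mm of drag. I'll close the fingers, finish the turn, and hover 7 mm short of the apex.

```bash
python3 go.py .557 .1077 .075 175.2
```

```text
t 22.4 tcp [0.5623 0.1038 0.1886] th -163.69 F [-0.1 -0.7  0. ] w 0.0241 J [ 30.  13. -16.   0. -62. -14.] tilt 0.02
to [0.557, 0.1077, 0.075, 175.2] shift [11.36 -0.52  0.4 ] turn 21.11
```

```bash
python3 -m handwheel '[0,-0.5,0.4,10, 1,-0.5,0.4,21, 3,-0.5,0.4,21, 5,-0.5,0.4,21, 7,-0.5,0.4,21, 9,-0.5,0.4,21, 10.5,-0.5,0.4,21, 11.3,-0.5,0.4,21, 11.3,-0.5,0.4,21, 11.3,-0.5,0.4,21]' 0 20
python3 go.py .557 .1077 .064 175.2 .569 .1067 .064 175.2
python3 - <<'E'
from plant import cams
from h import *
c=cams.capture("side"); crop(c,280,150,80,110,6,"pics/d10.png")
c=cams.capture("scene"); crop(c,300,195,110,110,6,"pics/s10.png")
E
```

```text
time_s: 23.65
tcp_pos: [0.5573, 0.108, 0.0762]
eef_rot: [-154.2, 89.9, 21.0]
contact_force: [-0.2, 0.7, 0.0]
gripper_width: 0.0002
t 23.65 tcp [0.5573 0.108  0.0762] th 175.17 F [-0.2  0.7  0. ] w 0.0002 J [ 31.  19. -24.   0. -47. -36.] tilt 0.06
to [0.557, 0.1077, 0.064, 175.2] shift [1.22 0.04 0.03] turn -0.03
to [0.569, 0.1067, 0.064, 175.2] shift [ 1.22  0.04 -1.17] turn -0.03
```

View pics/d10.png

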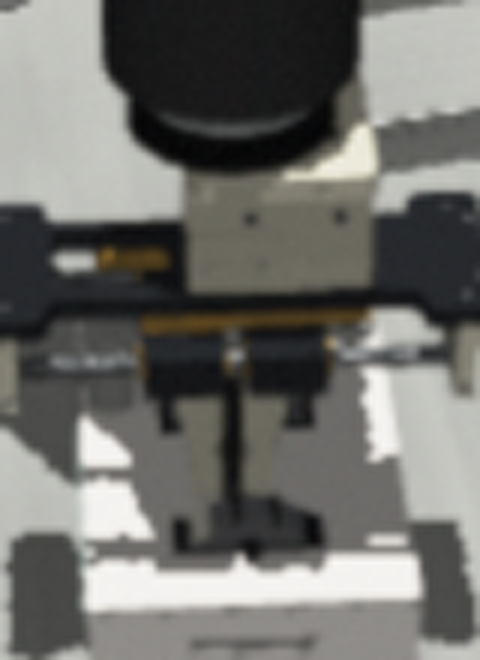

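View pics/s10.png

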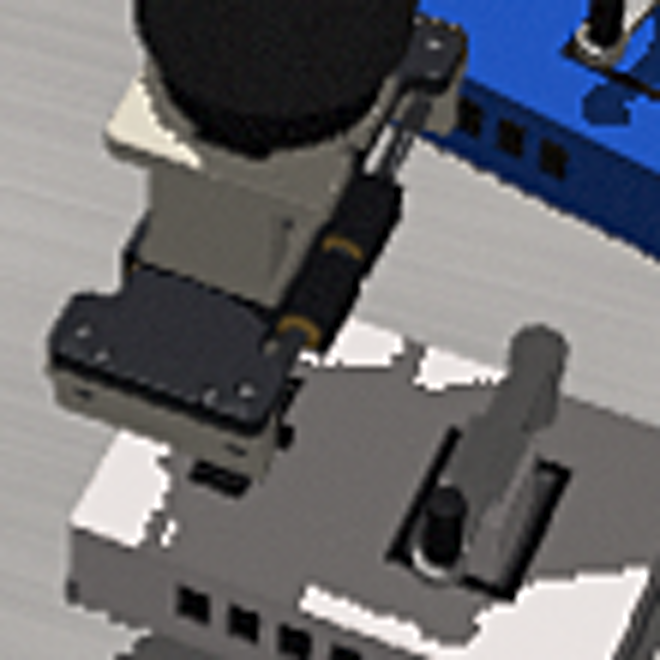

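```bash
python3 -m handwheel '[0.5,0,0,0, 0.8,0,0,0, 1,0,0,0, 1.1,0,0,0, 1.2,0,0,0, 1.3,0,0,0, 1.3,0,0,0, 1.3,0,0,0, 1.3,0,0,0, 1.3,0,0,0]'
python3 go.py
```

```text
time_s: 25.0
tcp_pos: [0.5578, 0.1078, 0.0639]
eef_rot: [-170.7, 89.9, 4.5]
contact_force: [-0.8, -1.7, 9.9]
gripper_width: 0.0005
t 25.0 tcp [0.5578 0.1078 0.0639] th 175.17 F [-0.8 -1.7  9.9] w 0.0005 J [ 31.  20. -25.   0. -46. -36.] tilt 0.12
```

```bash
python3 -m handwheel '[0,0,-0.2,0, 0,0,-0.4,0, 0,0,-0.6,0, 0,0,-0.8,0, 0,0,-1,0, 0,0,-1.2,0, 0,0,-1.2,0, -1,0,-1.2,0, -5,0,-1.2,0, -9,0,-1.2,0]'
python3 - <<'E'
from plant import cams
from h import *
import pickle
c={n:cams.capture(n) for n in("wrist","scene","side")};pickle.dump(c,open("p4.pkl","wb"))
cv2.imwrite("pics/w5.png",c["wrist"]["image"][:,:,::-1])
crop(c["side"],295,215,55,50,12,"pics/d11.png")
crop(c["scene"],310,230,60,60,10,"pics/s11.png")
E
python3 go.py
```

```text
time_s: 26.25
tcp_pos: [0.5684, 0.1067, 0.1537]
eef_rot: [28.3, 89.9, -156.6]
contact_force: [1.5, 0.1, 0.7]
gripper_width: 0.0004
t 26.4 tcp [0.5701 0.1075 0.1554] th 175.16 F [0.  1.  0.4] w 0.0005 J [ 30.  15. -17.   0. -58. -35.] tilt 0.29
```

View pics/d11.png

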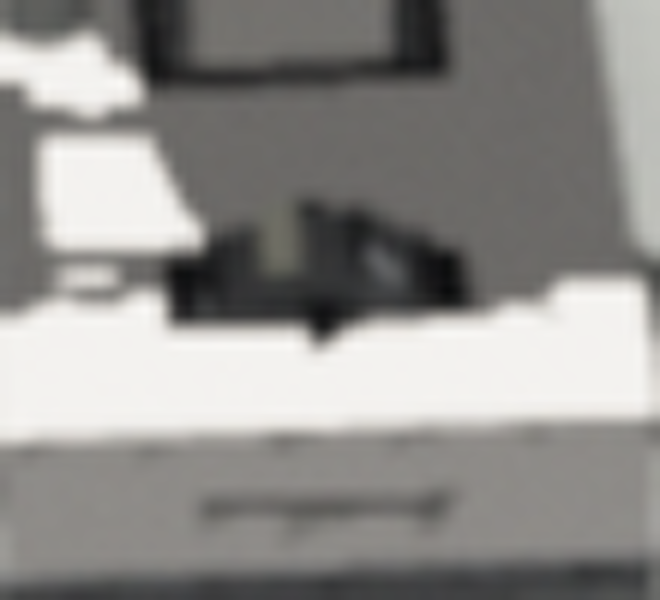

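View pics/w5.png

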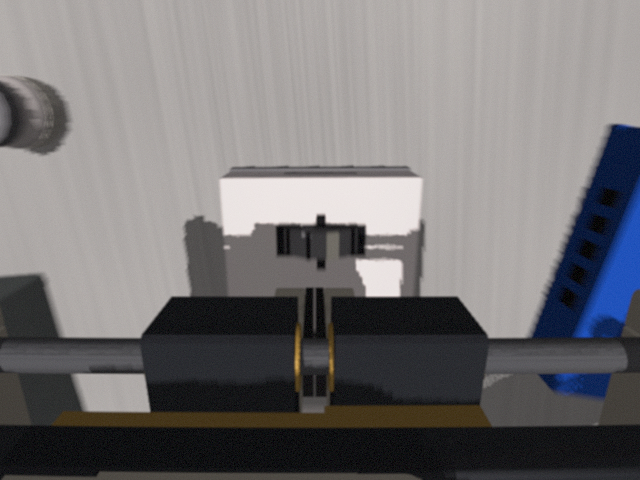

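View pics/s11.png

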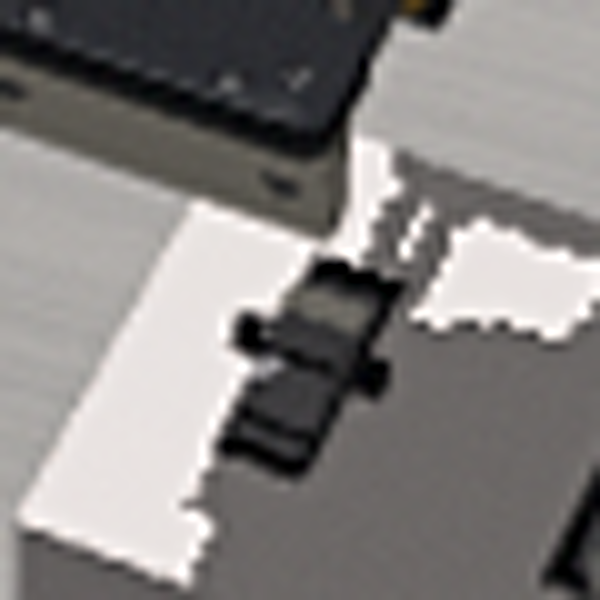

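```bash
cat > wh.py <<'E'
from h import *
import pickle,sys
c=pickle.load(open(sys.argv[1],"rb"))["wrist"]
crop(c,265,205,110,75,7,sys.argv[2])
Rz=lambda y:np.array([[np.cos(y),-np.sin(y)],[np.sin(y),np.cos(y)]])
o=np.array([.5688,.1649])
for f in(-.8,-.6,-.5,-.4,-.3,-.2,-.1,0,.1,.2):
    P=[*(Rz(np.radians(-4.8))@[.03*np.sin(f),-.058]+o),.034+.03*np.cos(f)]
    print(f,((proj(c,[P])-[265,205]+.5)*7-.5).round(0))
for y in (-.012,.012):
    P=[*(Rz(np.radians(-4.8))@[0,-.058+y]+o),.058]; print('pointer',((proj(c,[P])-[265,205]+.5)*7-.5).round(0))
E
python3 wh.py p4.pkl pics/w5c.png
```

```text
-0.8 [[616. 252.]]
-0.6 [[571. 264.]]
-0.5 [[545. 269.]]
-0.4 [[517. 273.]]
-0.3 [[487. 276.]]
-0.2 [[456. 279.]]
-0.1 [[424. 280.]]
0 [[392. 281.]]
0.1 [[360. 281.]]
0.2 [[328. 279.]]
pointer [[391. 139.]]
pointer [[391. 381.]]
```

View pics/w5c.png

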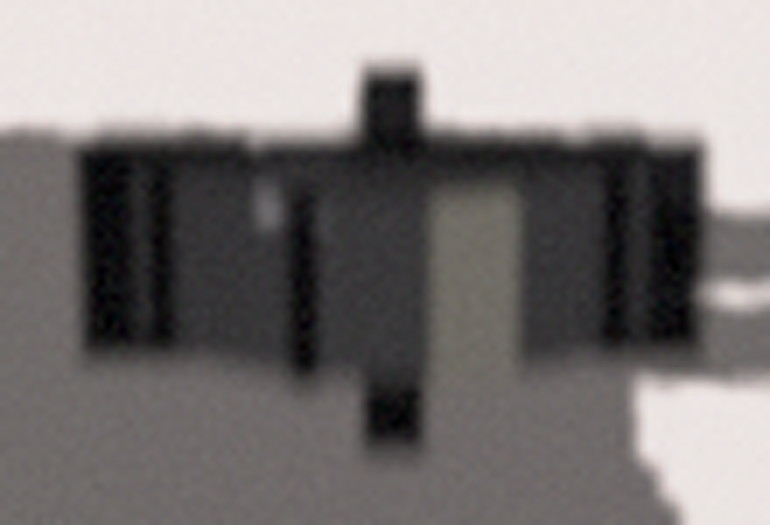

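The line is at crop x=475 against the pointers at 393, so it stands at about −0.26 rad and needs 7.8 mm more. Second stroke, starting 4 mm short of the apex.

```bash
python3 go.py .5602 .1074 .0635 175.2
```

```text
t 26.4 tcp [0.5701 0.1075 0.1554] th 175.16 F [0.  1.  0.4] w 0.0005 J [ 30.  15. -17.   0. -58. -35.] tilt 0.29
to [0.5602, 0.1074, 0.0635, 175.2] shift [9.19 0.12 1.02] turn -0.04
```

```bash
python3 -m handwheel '[2,0,0.9,0, 4.5,0,0.9,0, 6.5,0,0.9,0, 8,0,0.9,0, 8.6,0,0.9,0, 8.8,0,0.9,0, 8.9,0,0.9,0, 9,0,0.9,0, 9,0,0.9,0, 9,0,0.9,0]'
python3 go.py
```

```text
time_s: 27.65
tcp_pos: [0.561, 0.1076, 0.0642]
eef_rot: [-164.3, 89.8, 10.8]
contact_force: [-1.2, -2.1, 5.9]
gripper_width: 0.0006
t 27.65 tcp [0.561  0.1076 0.0642] th 175.16 F [-1.2 -2.1  5.9] w 0.0006 J [ 31.  20. -24.   0. -46. -35.] tilt 0.15
```

```bash
python3 -m handwheel '[0,0,-0.2,0, 0,0,-0.4,0, 0,0,-0.6,0, 0,0,-0.8,0, 0,0,-0.8,0, 0,0,-0.8,0, -0.5,0,-0.8,0, -3,0,-0.8,0, -6,0,-0.8,0, -9,0,-0.8,0]'
python3 - <<'E'
from plant import cams
from h import *
import pickle
c={n:cams.capture(n) for n in("wrist","scene","side")};pickle.dump(c,open("p5.pkl","wb"))
E
python3 wh.py p5.pkl pics/w6c.png; python3 go.py
```

```text
time_s: 28.9
tcp_pos: [0.5677, 0.107, 0.1539]
eef_rot: [-110.9, 90.0, 64.2]
contact_force: [0.3, -0.5, -0.0]
gripper_width: 0.0008
-0.8 [[609. 248.]]
-0.6 [[564. 260.]]
-0.5 [[538. 265.]]
-0.4 [[510. 269.]]
-0.3 [[480. 273.]]
-0.2 [[449. 275.]]
-0.1 [[417. 277.]]
0 [[385. 277.]]
0.1 [[353. 277.]]
0.2 [[321. 275.]]
pointer [[384. 135.]]
pointer [[384. 378.]]
t 29.05 tcp [0.5688 0.1075 0.1548] th 175.15 F [-0.5 -0.4 -0.3] w 0.0002 J [ 30.  15. -18.   0. -57. -35.] tilt 0.24
```

View pics/w6c.png

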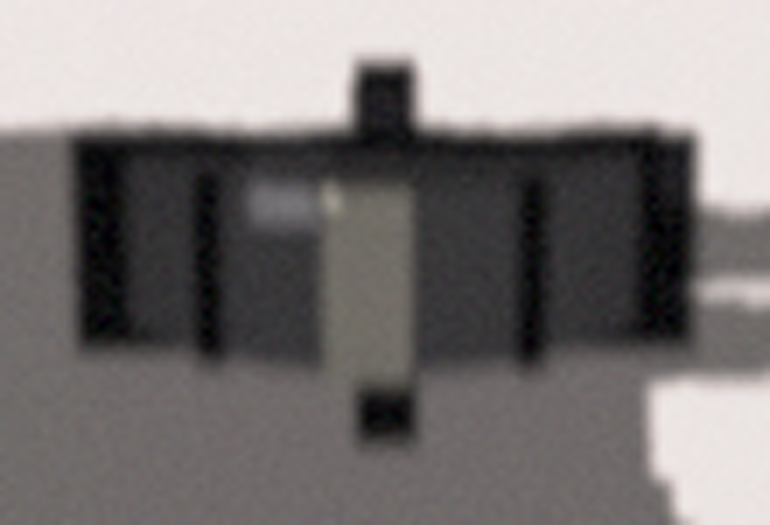

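The line is centred at 368 and the pointers at 385, so +0.05 rad, within ±0.17. Last check of the whole scene.

```bash
python3 -m handwheel '[-4,0,0,0, -8,0,0,0, -8,0,0,0, -8,0,0,0, -8,0,0,0, -8,0,0,0, -8,0,0,0, -8,0,0,0, -8,0,0,0, -8,0,0,0]'
python3 - <<'E'
from plant import cams
from h import *
c=cams.capture("scene");cv2.imwrite("pics/s12.png",c["image"][:,:,::-1])
for a in (0,.12): 
    r=np.radians(-4.8)+a; print(proj(c,[(.5198+.1*np.cos(r),.2031+.1*np.sin(r),.121)]))
crop(c,310,215,120,100,6,"pics/s12c.png")
E
```

```text
time_s: 30.3
tcp_pos: [0.5678, 0.1069, 0.2326]
eef_rot: [-150.7, 90.0, 24.4]
contact_force: [-0.2, 0.0, -0.4]
gripper_width: 0.0006
[[373.83706768 277.50309816]]
[[379.42876677 279.23835099]]
```

View pics/s12.png

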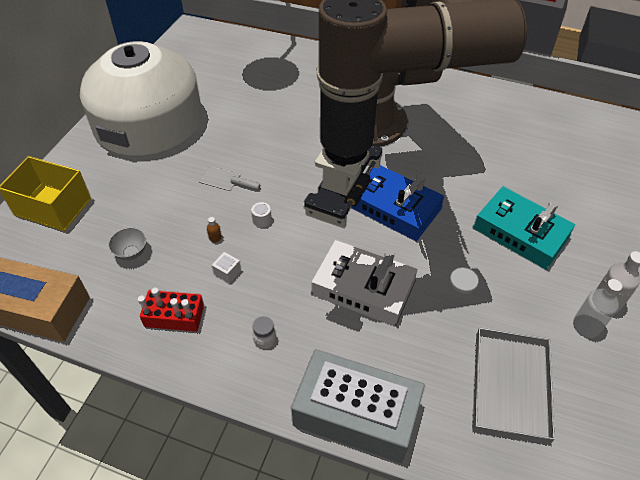

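View pics/s12c.png

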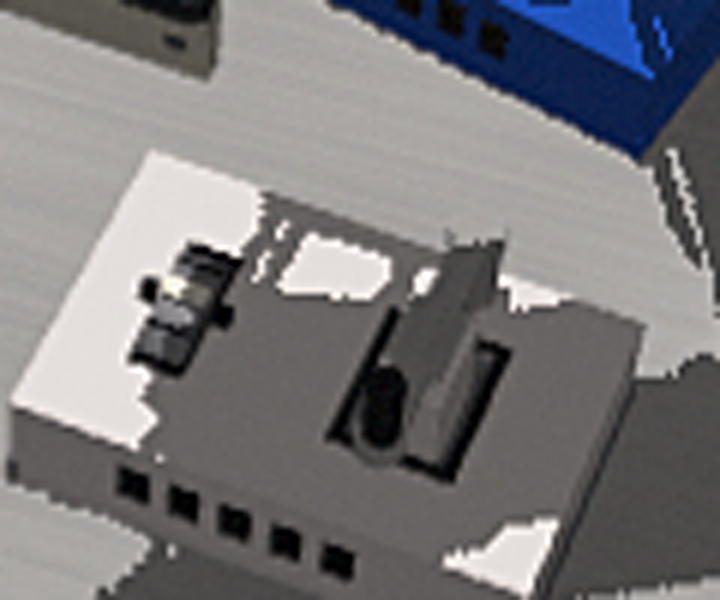

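The peg top is at (373.8, 277.4), and the shut prediction is (373.8, 277.5). The line stands between the pointers and every bystander is in its original place. Handing in.

```bash
python3 -c "
from plant import workorder
print(workorder.close_job())"
```

```text
the job is handed in; nothing more can be done
None
```

The job is done and handed in at about 30 s of the 72 s allowed; closing it gave no verdict. I swung the lever open, put the oblong cartridge in the pocket and let go. Then I shut the lever to its stop and rolled the timer wheel to the top in two fingertip strokes.

**Last checks:**
- **Cartridge:** its top matched the seated height of 78 mm, within about 1 mm sideways and square to the pocket. I took this before closing the lever; later pictures show it in place under the bar.
- **Lever:** the peg's pixel position matches the fully shut position, and pushing it gave about 12 N against the stop.
- **Wheel:** the white line reads about +0.05 rad, where ±0.17 is allowed.
- **Bystanders:** the look-alikes and other things look unmoved in the last scene picture, and the gripper is clear of everything.

**What went wrong or disagreed:**
- I gave one transit move with a wrong sign, which took the arm on a detour through empty space. I corrected it in the next move and it touched nothing.
- The side and scene cameras disagreed by up to about 5 mm in y, so I used the wrist camera for the pocket alignment and the wheel reading.

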